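Lay the breakfast tray with a boiled egg

ROBOT

A 7-joint arm with a two-finger parallel gripper is mounted at the origin on a cart in front of the work surface, level with it; the furniture and walls round the work are solid. World frame = base frame: x ahead of the robot, y to its left, z up, the work surface at z = 0. Lengths are in m, angles in rad, forces in N, time in s.
With the tool pointing down it reaches from about 0.425 to 0.975 m from the base axis. Payload 16.7 kg.
Tool frame: the origin (TCP) lies on the centre line of the jaws, within the pads' length; the fingertips stand 17 mm ahead of it and the grasp point (between the pads) lies 2 mm behind it; z points along the fingers, y is the line along which they close (so a half turn about z gives the same grasp; the last joint's range is limited). The gripper opens to 85 mm and grips with 20 to 120 N. Pads are 22 mm wide; open, the fingers measure 114 mm over their backs; the gripper's body (76 mm by 85 mm) begins 54 mm behind the grasp point. The pads swing forward as they close: fully open they stand 13 mm farther back than shut.
Start: joints at [-1.498, 0.426, 0.074, 1.606, -0.034, 1.111, -0.067], TCP at [0.148, 0.658, 0.248] pointing down, gripper open.
Joint ranges: [-2.85, 2.85], [-0.5, 2.14], [-1.23, 1.37], [0.21, 2.46], [-1.02, 4.16], [0.16, 2.05], [-2.73, 2.73]. Speed limits (rad/s): [1.89, 1.89, 2.39, 2.39, 3.01, 3.01, 3.01].

INTERFACE

Orientations are given as a unit quaternion [w, x, y, z].
In Python, from cell import manip, imaging gives the robot as it stands.
- The arm moves only by the tool apply_moves, never from a script. Its argument "increments" is a list of rows, each an object of numbers: "jaw": the opening, from 0 (shut) to 1 (fully open); "dx", "dy", "dz": the shift along the tool's x, y, z in m; "ax", "ay", "az": the turn, a rotation vector about the tool's x, y, z in degrees. In form: [{"jaw": .., "dx": .., "dy": .., "dz": .., "ax": .., "ay": .., "az": ..}, ...]. A call has exactly 5 rows; each row shifts and turns the commanded pose from where the row before left it, along the tool's axes as they then stand; what a row does not reach is not made up. A row lasts 1/12 s, in which the tool goes at most 41.7 mm and 7.16 degrees, less where a joint would pass 70% of its speed; a pose out of reach is approached as far as the arm can. A call with a gripper value outside its range is refused whole. The fingers move at their own pace and stop on an object; the grip force is fixed at half the most. Time passes only in rows, so rows that do not move let the fingers close, or fill a call up. It gives the time, the measured TCP pose, the force, the opening and the grip force at its end, in the units of the state.
- manip.state(): the state, without advancing time (a new reading comes with each control period).
- imaging.get_image(name): name is "scene" or "top"; returns (picture, depth): 384x512x3 uint8, blue, green, red; 384x512 float32, m along the optical axis (not along the pixel's ray), 0 where there is no reading.
- imaging.camera_info(name): a dict with "fx", "fy", "cx", "cy" (pixels), "extrinsics" (4x4, takes a point from camera to world coordinates). Camera axes: x right, y down, z forward; pixel columns grow to the right and rows downward; lengths in m; the calibration is good to about 2 mm. A picture is of the moment at which its call begins. camera_info takes no time and is no camera call.
- manip.job_done(): hands the job in; it is judged then, once.
Trained networks look in the newest picture that a camera, given by its name, has taken for a name from the list of things; names that differ only in an ending like _2 or _b are one class to them, and where a whole thing is asked for, a point or a joint stands for the part that bears it (a point fixed in the world has none). Each returns a list of dicts, best first, with "confidence" (0 to 1); they miss things now and then, are a little off and sometimes report something else, mostly with a low value. They report only what shows in the picture. A call takes as long as a camera call. They do not tell look-alikes from the thing itself.
- imaging.boxes_of(thing, camera): "rect" ([left, top, right, bottom] in pixels, round what is visible of it).
- imaging.regions_of(thing, camera): "region" (384x512 bool, what is visible of it) and "rect" ([left, top, right, bottom] in pixels, round what is visible of it).
- imaging.spot_point(thing, camera): "point" ([column, row] in pixels: a listed point, or the origin of a listed thing).
The state is a dict: "time_s": time; "q": joint angles; "qvel": joint speeds; "tau": joint torques, N m; "position": TCP position; "tcp_rot": TCP orientation; "ft_force": force on the tool from outside, world axes, zero at the start; "ft_torque": the same for the moment, N m; "width": finger opening in m; "grasp_force": force on a finger pad.
Only numpy, scipy, OpenCV 4.12 (cv2) and the standard library are available. Lean on these libraries where they do the work, as an engineer would, in place of code of your own. Each camera call takes 0.05 s, during which the arm holds its last target. There are 200 camera calls.

TASK

Lay the breakfast tray, as seen from where the robot stands: stand the egg cup in the middle of the plate and the egg upright in it, blunt end down; lay the spoon right of the plate, pointing straight to the back of the tray, bowl at the far end; stand the mug right of the spoon with its handle pointing right, and the salt shaker straight behind the mug. Centre spoon and mug level with the plate's middle, leave about 2 cm from plate to spoon bowl and from bowl to mug (its round body) and 3 cm from mug to salt, do not drop the egg, and leave the honey jar and clip-top jar where they are.

Things in the scene. Friction and masses are not known exactly. Their poses are not given: they have to be found in the camera images.
- tray: wooden tray with a low rim and a dark bar handle at either end, 256 mm deep, 350 mm wide, fixed (not the printed tray with a basin). Origin: centre of its underside. Floor 6 mm above the worktop; rim 9 mm wide, 15 mm high; handles 38 mm high. x to its back (away from the robot), y to its left, z up; turned at most 7 degrees. Left, right and behind in the goal run along its sides.
- plate: round white side plate that stands at the front left of the tray, fixed: 136 mm in diameter, rim 15 mm high, flat well in the middle (radius 40 mm, its floor 5 mm above the plate's underside). Origin: centre of its underside, 6 mm above the worktop (on the tray's floor). Axes parallel to the tray's: x to the back of the tray, y to its left.
- egg_cup_mid (a point): white ceramic egg cup, loose, 90 g, 64 mm high, bowl 42 mm in diameter over its top 14 mm, narrow stem, foot 42 mm; mouth 35 mm wide, hollow 19 mm deep; best gripped round the bowl. The point: on its axis, half-way up, 32 mm above its underside. z up its axis.
- egg_mid (a point): brown hen's egg, loose, 60 g, 60 mm tall, 46 mm in diameter at its widest. It starts upright in the wooden egg stand, blunt end down. The point: on its axis, half-way up (30 mm above the blunt tip); the widest girth lies 4 mm below the point. z to its pointed end. Seated in the egg cup, the point is about 20 mm above the cup's rim; in the stand as much above its top.
- egg_stand: low square wooden egg stand with four round holes (35 mm), 112 x 112 x 40 mm high, fixed to the worktop; only one hole, the one nearest the robot on the right-hand side, holds an egg. Origin: centre of its underside. z up.
- spoon_mid (a point): plain steel dessert spoon, loose, 40 g, 150 mm long, lying bowl up: bowl 47 mm long and 27 mm wide at the +x end, handle 9 to 12 mm wide and 4.6 mm thick. The point: on the handle half-way along the spoon (9.5 mm wide there), 9 mm above the surface it lies on. x along the spoon to the bowl's tip, z up. Grip it across the handle here.
- mug_mid (a point): tall white mug with dark birds and one handle, loose, about 0.34 kg, round body 61 mm in diameter, 97 mm high. The point: on the axis of the round body, half-way up, 48.5 mm above its underside. The handle points along +x of this frame and reaches 63 mm from the axis; z up. Grip the body across y, clear of the handle.
- salt_mid (a point): salt shaker at the front among the loose things, clear glass with a grey cap, loose, 0.1 kg, round, 44 mm in diameter up to 74 mm, 90 mm high. The point: on its axis, half-way up, 45 mm above its underside. z up.
- honey_jar: honey jar, 71 mm in diameter, 110 mm high, standing behind the loose things: a bystander. Origin: centre of its underside.
- clip_jar: clip-top glass jar, 90 mm in diameter, 152 mm high, standing behind the tray: a bystander. Origin: centre of its underside.
There are look-alikes about, which are no part of the job. Of the things shaped like the part that bears spoon_mid, the bare steel one is meant.

How it is judged:
By the outcome, as a careful person would: the job done as asked, in the order asked, and still so for the second after the job is handed in, with the robot touching nothing.
It also fails if it takes over 136 s, if anything falls off the work surface, if the arm or the gripper's body presses on something with over 40 N, if the wrist force passes 120 N, or if a joint passes its speed limit or range.

## Working session

There is one attempt and no reset: what is moved stays moved. The work goes in short steps, Python scripts to look and compute and a tool call to move; the robot and the scene stay as the last step left them, time stands still between calls to the robot, and variables do not carry over. Pictures are saved under pics/ and viewed, at most 14 in all, crops included, and the job is handed in when it is done.

Besides the shell and the picture viewer there is one more tool, called after "Call:" as a command line: name --argument value ..., lists and objects as JSON in quotes. apply_moves: Moves the arm, as the interface text tells. Its arguments: {"type":"object","properties":{"increments":{"type":"array"}},"required":["increments"]}

```bash
ls; mkdir -p pics
cat > h.py <<'E'
import numpy as np, cv2
from cell import manip, imaging
from scipy.spatial.transform import Rotation as R
def world(cam,u,v,d):
    c=imaging.camera_info(cam); E=np.array(c["extrinsics"])
    p=np.stack([(u-c["cx"])/c["fx"]*d,(v-c["cy"])/c["fy"]*d,d,np.ones_like(d)],-1)
    return (p@E.T)[...,:3]
def cloud(cam,depth):
    v,u=np.mgrid[0:depth.shape[0],0:depth.shape[1]].astype(float)
    return world(cam,u,v,depth.astype(float))
def ray_z(cam,u,v,z):
    a=world(cam,np.array(float(u)),np.array(float(v)),np.array(1.0)); o=np.array(imaging.camera_info(cam)["extrinsics"])[:3,3]
    return o+(a-o)*(z-o[2])/(a[2]-o[2])
E
python3 - <<'E'
from h import *
for c in("scene","top"):
    p,d=imaging.get_image(c); cv2.imwrite(f"pics/{c}0.png",cv2.resize(p,None,fx=1.5,fy=1.5)); np.savez(f"{c}0.npz",p=p,d=d)
    print(c,np.round(np.array(imaging.camera_info(c)["extrinsics"]),2).tolist())
    for t in["tray","plate","egg_cup_mid","egg_mid","egg_stand","spoon_mid","mug_mid","salt_mid","honey_jar","clip_jar"]:
        r=imaging.spot_point(t,c); print(t,[(round(x["confidence"],2),np.round(x["point"]).tolist()) for x in r[:4]])
print(manip.state())
E
```

```text
pics
scene [[-1.0, -0.01, -0.03, 0.63], [0.02, 0.56, -0.83, 1.18], [0.02, -0.83, -0.56, 0.73], [0.0, 0.0, 0.0, 1.0]]
tray [(0.72, [273.0, 154.0])]
plate [(0.75, [283.0, 159.0])]
egg_cup_mid [(0.58, [313.0, 235.0])]
egg_mid [(0.72, [283.0, 222.0])]
egg_stand [(0.59, [270.0, 246.0])]
spoon_mid [(0.64, [284.0, 197.0]), (0.54, [267.0, 292.0])]
mug_mid [(0.74, [314.0, 205.0])]
salt_mid [(0.77, [262.0, 204.0]), (0.73, [213.0, 184.0])]
honey_jar [(0.96, [219.0, 220.0]), (0.52, [312.0, 234.0])]
clip_jar [(0.96, [210.0, 182.0])]
top [[0.02, -0.98, 0.18, 0.41], [-1.0, -0.02, -0.0, 0.23], [0.0, -0.18, -0.98, 1.18], [0.0, 0.0, 0.0, 1.0]]
tray [(0.95, [395.0, 214.0]), (0.52, [310.0, 137.0])]
plate []
egg_cup_mid [(0.8, [188.0, 247.0])]
egg_mid []
egg_stand [(0.75, [191.0, 200.0])]
spoon_mid [(0.76, [275.0, 226.0]), (0.7, [240.0, 194.0]), (0.61, [125.0, 199.0]), (0.44, [310.0, 138.0])]
mug_mid [(0.7, [227.0, 252.0])]
salt_mid [(0.47, [238.0, 194.0]), (0.45, [373.0, 238.0])]
honey_jar [(0.62, [234.0, 143.0])]
clip_jar [(0.98, [310.0, 139.0])]
{'time_s': 1.1, 'q': array([-1.49852017,  0.42608653,  0.07388263,  1.60598564, -0.03410021,
        1.11078711, -0.06709012]), 'qvel': array([ 0.0012499 , -0.00032151,  0.00167024,  0.00010148, -0.00138881,
        0.00018305, -0.00183373]), 'tau': array([-4.81376737e-04, -9.49542046e+01,  3.75567287e+00, -4.63905394e+01,
        1.86927023e-02,  2.22564959e-03,  5.62401010e-05]), 'position': array([0.14847696, 0.65844354, 0.24831661]), 'tcp_rot': array([-2.05309927e-05,  1.10676762e-01,  9.93856455e-01, -3.42953001e-06]), 'ft_force': array([-0.9623096 ,  0.53715023, -0.02248592]), 'ft_torque': array([ 0.01790603, -0.00893871,  0.0079731 ]), 'grasp_force': 0.0, 'width': 0.08540400612402974}
```

View pics/top0.png

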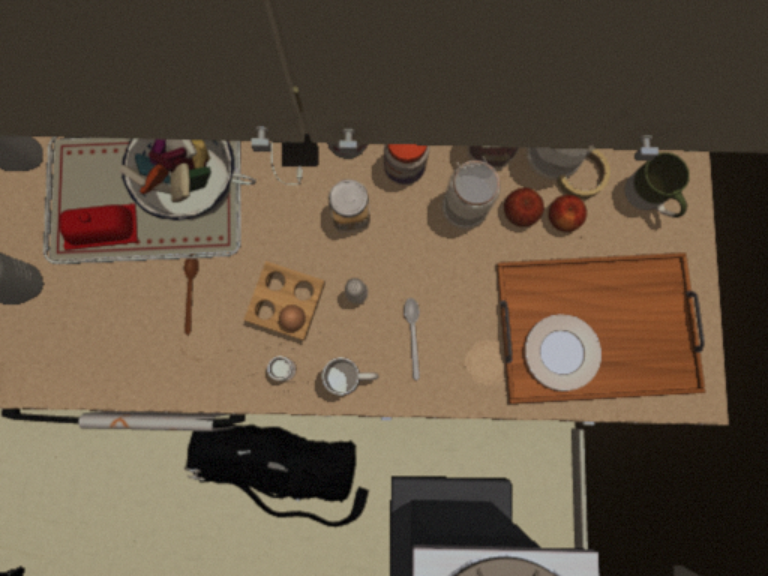

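View pics/scene0.png

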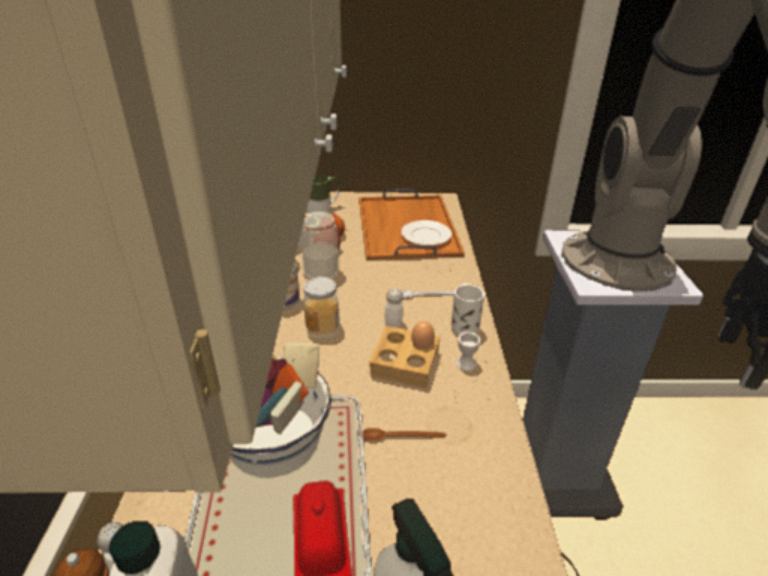

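The top view (in full-resolution pixels) shows:
- **Steel spoon:** at (275,226). Its look-alike is the wooden spoon at (126,197).
- **White bird mug:** at (227,251), handle to the right. Its look-alike is the dark green mug at (441,120).
- **Salt shaker:** at (237,194).
- **Egg cup:** at (187,246).
- **Egg:** at (194,211) in its stand.
- **Tray and plate:** tray at (400,218), plate at (375,235). Its look-alike is the printed tray at (95,130).

I'll measure these next and make one close crop.

```bash
cat > m.py <<'E'
from h import *
from scipy.optimize import least_squares
def circ(P):
    A=np.c_[2*P[:,:2],np.ones(len(P))]; s=np.linalg.lstsq(A,(P[:,:2]**2).sum(1),rcond=None)[0]
    return s[:2],np.sqrt(s[2]+s[:2]@s[:2])
z=np.load("top0.npz");p,d=z["p"],z["d"];C=cloud("top",d);C[d==0]=np.nan
def sel(u,v,r,z0,z1):
    B=C[v-r:v+r,u-r:u+r].reshape(-1,3); return B[(B[:,2]>z0)&(B[:,2]<z1)]
def rp(n,B):
    if len(B)<3: print(n,"few",len(B));return
    mec=cv2.minEnclosingCircle(B[:,:2].astype(np.float32))
    print(n,len(B),"med",np.round(np.median(B,0),4),"mid",np.round((B.min(0)+B.max(0))/2,4),"ext",np.round(B.max(0)-B.min(0),3),"mec",np.round(mec[0],4),round(mec[1],4))
print(imaging.camera_info("top")["fx"],"table z",np.nanmedian(C[240:260,300:320,2]))
rp("cup",sel(187,246,14,.050,.075))
B=sel(225,251,16,.085,.11); rp("mug",B)
rp("mugall",sel(232,251,24,.03,.11))
rp("salt",sel(237,194,14,.07,.1)); rp("saltall",sel(237,194,14,.02,.1))
rp("egg",sel(194,211,11,.05,.1));rp("eggtop",sel(194,211,11,.08,.1))
B=sel(190,201,32,.03,.045); rp("stand",B); print(cv2.minAreaRect(B[:,:2].astype(np.float32)))
rp("honey",sel(234,140,20,.08,.13));rp("clip",sel(315,128,25,.12,.17))
for n,(u,v,r) in dict(spoon=(275,226,40)).items():
    reg=(cv2.cvtColor(p,cv2.COLOR_BGR2HSV)[...,1]<70)&(np.hypot(*(np.mgrid[:384,:512]-np.array([v,u])[:,None,None]))<32)
    reg&=np.abs(np.mgrid[:384,:512][1]-276)<10
    B=C[reg]; B=B[~np.isnan(B[:,0])]; rp(n,B); print(cv2.minAreaRect(B[:,:2].astype(np.float32)))
for c in ["plate","tray","spoon_mid"]:
    for x in imaging.regions_of(c,"top")[:3]:
        B=C[x["region"]];B=B[~np.isnan(B[:,0])]; print(c,round(x["confidence"],2),x["rect"]); rp(c,B); print(cv2.minAreaRect(B[:,:2].astype(np.float32)))
hsv=cv2.cvtColor(p,cv2.COLOR_BGR2HSV)
B=sel(400,218,75,.0075,.03); 
w=(hsv[...,1]<70)&(hsv[...,2]>110); B=C[205:262,345:405][w[205:262,345:405]]; rp("plate white",B)
cv2.imwrite("pics/crop1.png",cv2.resize(p[160:280,150:310],None,fx=5,fy=5,interpolation=cv2.INTER_CUBIC))
cv2.imwrite("pics/crop2.png",cv2.resize(p[150:280,320:490],None,fx=4.5,fy=4.5,interpolation=cv2.INTER_CUBIC))
E
python3 m.py
```

```text
432.0910846520957 table z 0.00010238391482153553
cup 86 med [0.4543 0.3959 0.0634] mid [0.4525 0.3926 0.0587] ext [0.038 0.039 0.017] mec [0.4521 0.3931] 0.0208
mug 116 med [0.4412 0.2881 0.0961] mid [0.4401 0.2857 0.0932] ext [0.059 0.062 0.016] mec [0.4393 0.2859] 0.0314
mugall 234 med [0.4416 0.2782 0.0861] mid [0.4401 0.2706 0.0663] ext [0.059 0.092 0.07 ] mec [0.438  0.2706] 0.0462
salt 137 med [0.5899 0.2689 0.0857] mid [0.5915 0.2694 0.0819] ext [0.032 0.031 0.023] mec [0.5909 0.2686] 0.0169
saltall 221 med [0.5857 0.2663 0.0813] mid [0.5892 0.2667 0.0571] ext [0.037 0.04  0.073] mec [0.5916 0.2662] 0.0216
egg 248 med [0.5362 0.3738 0.0797] mid [0.5382 0.3757 0.073 ] ext [0.044 0.043 0.038] mec [0.5383 0.3756] 0.0226
eggtop 119 med [0.5384 0.3751 0.0845] mid [0.5382 0.3773 0.086 ] ext [0.033 0.031 0.012] mec [0.5386 0.3757] 0.0175
stand 1150 med [0.5763 0.3968 0.0397] mid [0.5725 0.3936 0.0375] ext [0.138 0.138 0.015] mec [0.5726 0.3946] 0.0784
((0.5729697942733765, 0.39400357007980347), (0.11266676336526871, 0.1123620942234993), 72.87960052490234)
honey 646 med [0.7365 0.2822
[... 907 characters left out ...]
0.2612227201461792, 0.37117937207221985), 4.4698100090026855)
spoon_mid 0.55 [270.5, 201.7, 277.6, 249.4]
spoon_mid 281 med [0.5424 0.1615 0.0059] mid [0.5193 0.1651 0.0063] ext [0.142 0.026 0.021] mec [0.5194 0.1622] 0.0714
((0.5192841291427612, 0.16493333876132965), (0.14208120107650757, 0.02538210153579712), 0.7014908790588379)
spoon_mid 0.48 [125.4, 174.3, 130.8, 217.4]
spoon_mid 175 med [0.6217 0.573  0.0053] mid [0.5838 0.5741 0.0052] ext [0.134 0.024 0.015] mec [0.5837 0.5714] 0.067
((0.5838881731033325, 0.5697207450866699), (0.1337677389383316, 0.023162826895713806), 5.019439697265625)
plate white 2023 med [nan nan nan] mid [nan nan nan] ext [nan nan nan] mec [ 0.4925 -0.1041] 0.0678
```

View pics/crop1.png

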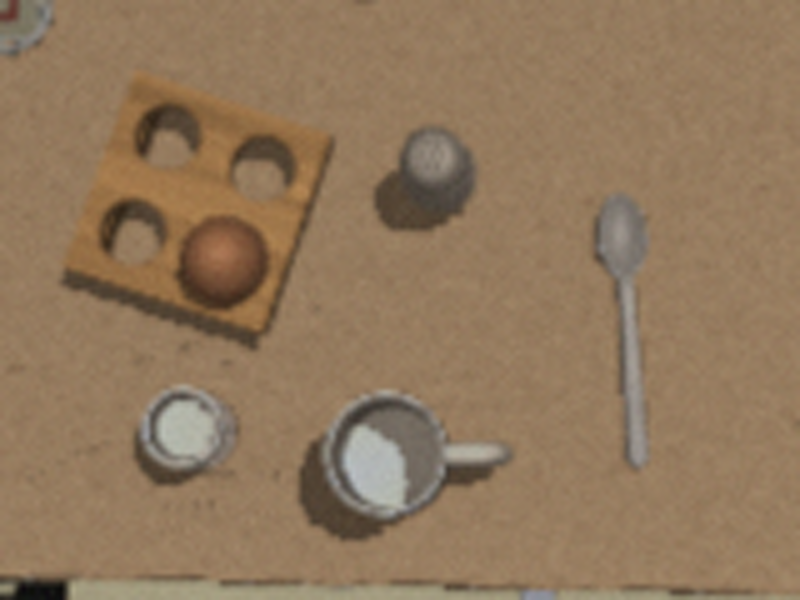

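View pics/crop2.png

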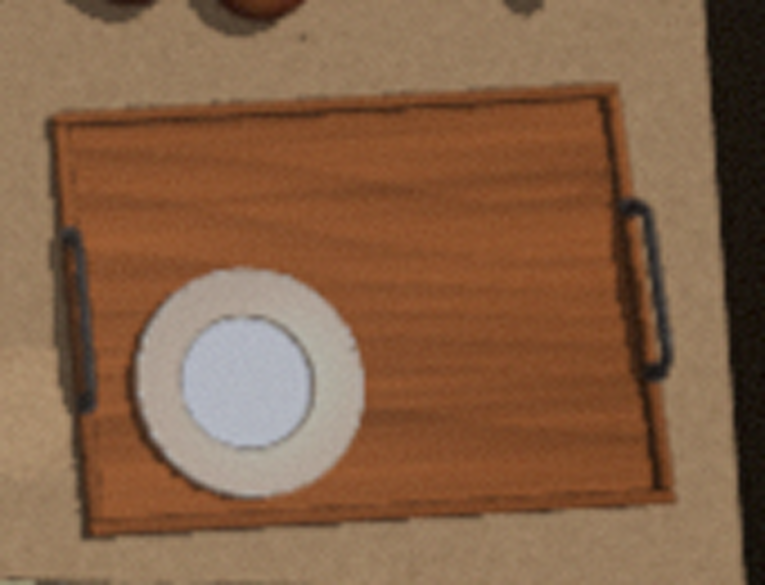

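```bash
cat > m2.py <<'E'
exec(open("m.py").read().split("print(imaging.camera_info")[0])
hsv=cv2.cvtColor(p,cv2.COLOR_BGR2HSV)
# tray by colour: wood saturation
X=C[...,0];Y=C[...,1];Z=C[...,2]
ok=(Y<0.02)&(Y>-.40)&(X>.38)&(X<.72)
rim=ok&(Z>.011)&(Z<.02)&(np.hypot(X-.4925,Y+.104)>.075)
B=C[rim];r0=cv2.minAreaRect(B[:,:2].astype(np.float32));print("rim rect",r0,len(B))
# model fit: distance of rim pts to rectangle edge centreline
def f(t):
    c,s=np.cos(t[2]),np.sin(t[2]);q=(B[:,:2]-t[:2])@np.array([[c,-s],[s,c]])
    a=np.abs(q)-np.array([.1235,.1705]); return np.where((np.abs(a[:,0])<np.abs(a[:,1])),a[:,0],a[:,1])
s=least_squares(f,[.5445,-.177,0.07],loss="soft_l1",f_scale=.003)
print("tray",np.round(s.x[:2],4),"yaw deg",np.degrees(s.x[2]),np.abs(s.fun).mean())
B=C[ok&(Z>.0155)&(Z<.026)&(np.hypot(X-.4925,Y+.104)<.078)];
g=least_squares(lambda t:np.hypot(B[:,0]-t[0],B[:,1]-t[1])-t[2],[.4925,-.104,.066],loss="soft_l1",f_scale=.002);print("plate rim",g.x,len(B))
hi=C[ok&(Z>.028)&(Z<.045)]
for sg in(hi[:,1]>-.1,hi[:,1]<-.3):
    print("bar",np.round(hi[sg].min(0),3),np.round(hi[sg].max(0),3)) if sg.any() else 0
# spoon axis
reg=(hsv[...,1]<70)&(np.hypot(*(np.mgrid[:384,:512]-np.array([226,275])[:,None,None]))<32)&(np.abs(np.mgrid[:384,:512][1]-276)<10)
B=C[reg];B=B[~np.isnan(B[:,0])]
for a in np.arange(.43,.60,.02):
    k=(B[:,0]>a)&(B[:,0]<a+.02); 
    if k.any(): print(round(a,2),B[k,1].min().round(4),B[k,1].max().round(4),B[k,1].mean().round(4),B[k,2].mean().round(4),end=" | ")
print(B[:,0].min(),B[:,0].max())
# mug handle dir
B=C[235:268,212:255].reshape(-1,3);k=(B[:,2]>.03)&(B[:,2]<.09)&(B[:,1]<.252)
print("handle",B[k].mean(0),B[k].min(0),B[k].max(0),k.sum())
E
python3 m2.py
```

```text
rim rect ((0.5576869249343872, -0.1952790915966034), (0.4106261134147644, 0.31320634484291077), 89.75017547607422) 1472
tray [ 0.5411 -0.1721] yaw deg 4.436346114128537 0.006885430148006086
plate rim [ 0.49315334 -0.10409319  0.05761   ] 1017
bar [ 0.477 -0.098  0.029] [0.72  0.003 0.043]
bar [ 0.385 -0.4    0.028] [ 0.704 -0.336  0.045]
0.43 0.1515 0.1626 0.1568 0.0034 | 0.45 0.1518 0.163 0.1582 0.005 | 0.47 0.1549 0.1657 0.1604 0.0067 | 0.49 0.158 0.1664 0.1622 0.0076 | 0.51 0.1585 0.1688 0.1639 0.0099 | 0.53 0.1554 0.1774 0.1656 0.006 | 0.55 0.1532 0.1806 0.1672 0.004 | 0.57 0.156 0.1805 0.1679 0.0048 | 0.43782573771078326 0.5851095728626577
handle [0.44138876 0.238119   0.08001978] [0.4362625  0.22465212 0.05501019] [0.4470726  0.25005134 0.08798631] 50
```

Crop 1 confirms the bare steel spoon, bird mug (handle right), salt, egg cup and egg. Crop 2 shows the tray turned about 4° with the plate at front left, matching the fitted poses. I'm setting out now for the egg cup.

Call:
apply_moves --increments '[{"jaw":1,"az":-6.4},{"jaw":1,"az":-6.3},{"jaw":1,"dx":-0.025,"dy":-0.022},{"jaw":1,"dx":-0.025,"dy":-0.022},{"jaw":1,"dx":-0.025,"dy":-0.022}]'

```text
$.increments[0]: bad value
```

```bash
cat > st.py <<'E'
from h import *
import sys
s=manip.state();r=R.from_quat(s["tcp_rot"],scalar_first=True).as_matrix()
print("t",s["time_s"],"pos",np.round(s["position"],4),"yaw",np.round(np.degrees(np.arctan2(-r[0,1],r[1,1])),2),"z",np.round(r[:,2],3),"q",np.round(s["q"],2),"F",np.round(s["ft_force"],1),"w",round(s["width"],4),"g",round(s["grasp_force"],1))
if len(sys.argv)>3:
    d=np.array([float(a) for a in sys.argv[1:4]])-s["position"]; print("tool shift",np.round(r.T@d,4))
E
python3 st.py .4523 .3928 .15
python3 - <<'E'
from h import *
k=[(55,118),(615,88),(672,497),(90,535)]
P=np.array([ray_z("top",320+u/4.5,150+v/4.5,.015)[:2] for u,v in k]);print(P.round(4),P.mean(0))
for a,b in((0,1),(3,2),(3,0),(2,1)): e=P[b]-P[a];print(np.linalg.norm(e).round(4),np.degrees(np.arctan2(e[1],e[0])).round(2))
E
```

```text
t 1.25 pos [0.1485 0.6584 0.2483] yaw -12.71 z [-0. -0. -1.] q [-1.5   0.43  0.07  1.61 -0.03  1.11 -0.07] F [-0.4 -0.1  0.5] w 0.0857 g 0.0
tool shift [-0.3548 -0.1923  0.0983]
[[ 0.6495  0.0085]
 [ 0.6763 -0.3354]
 [ 0.4293 -0.354 ]
 [ 0.3996 -0.0095]] [ 0.53867048 -0.17259706]
0.345 -85.55
0.3458 -85.07
0.2506 4.12
0.2477 4.32
```

Call:
apply_moves --increments '[{"jaw":1,"dx":0,"dy":0,"dz":0,"ax":0,"ay":0,"az":-6.4},{"jaw":1,"dx":0,"dy":0,"dz":0,"ax":0,"ay":0,"az":-6.3},{"jaw":1,"dx":-0.025,"dy":-0.022,"dz":0,"ax":0,"ay":0,"az":0},{"jaw":1,"dx":-0.025,"dy":-0.022,"dz":0,"ax":0,"ay":0,"az":0},{"jaw":1,"dx":-0.025,"dy":-0.022,"dz":0,"ax":0,"ay":0,"az":0}]'

```text
time_s: 1.67
position: [0.224, 0.5916, 0.2481]
tcp_rot: [-0.0, -0.0, 1.0, -0.0]
ft_force: [1.9, 0.5, -0.0]
width: 0.0856
grasp_force: 0.0
```

```bash
python3 st.py .4523 .3928 .15
```

```text
t 1.6667 pos [0.224  0.5916 0.2481] yaw 0.05 z [-0. -0. -1.] q [-1.35  0.36  0.05  1.71 -0.02  1.08  0.28] F [ 1.9  0.5 -0. ] w 0.0856 g 0.0
tool shift [-0.2281 -0.199   0.0982]
```

Call:
apply_moves --increments '[{"jaw":1,"dx":-0.0228,"dy":-0.0199,"dz":0,"ax":0,"ay":0,"az":0},{"jaw":1,"dx":-0.0228,"dy":-0.0199,"dz":0,"ax":0,"ay":0,"az":0},{"jaw":1,"dx":-0.0228,"dy":-0.0199,"dz":0.01,"ax":0,"ay":0,"az":0},{"jaw":1,"dx":-0.0228,"dy":-0.0199,"dz":0.01,"ax":0,"ay":0,"az":0},{"jaw":1,"dx":-0.0228,"dy":-0.0199,"dz":0.01,"ax":0,"ay":0,"az":0}]'

```text
time_s: 2.08
position: [0.3384, 0.4919, 0.2183]
tcp_rot: [0.0, 0.0, 1.0, 0.0]
ft_force: [1.4, 0.1, -0.3]
width: 0.0852
grasp_force: 0.0
```

Call:
apply_moves --increments '[{"jaw":1,"dx":-0.0228,"dy":-0.0199,"dz":0.01,"ax":0,"ay":0,"az":0},{"jaw":1,"dx":-0.0228,"dy":-0.0199,"dz":0.02,"ax":0,"ay":0,"az":0},{"jaw":1,"dx":-0.0228,"dy":-0.0199,"dz":0.02,"ax":0,"ay":0,"az":0},{"jaw":1,"dx":-0.0228,"dy":-0.0199,"dz":0.018,"ax":0,"ay":0,"az":0},{"jaw":1,"dx":-0.0228,"dy":-0.0199,"dz":0,"ax":0,"ay":0,"az":0}]'

```text
time_s: 2.5
position: [0.4511, 0.3912, 0.1471]
tcp_rot: [-0.001, -0.0, 1.0, -0.002]
ft_force: [0.6, -0.9, -0.6]
width: 0.0851
grasp_force: 0.0
```

```bash
python3 st.py .4523 .3928 .054
python3 - <<'E'
from h import *
p,d=imaging.get_image("scene"); q,e=imaging.get_image("top")
a=p[150:280,200:380]; b=q[180:290,130:290]
cv2.imwrite("pics/c3.png",np.hstack([cv2.resize(a,(450,325)),cv2.resize(b,(340,325))]))
E
```

```text
t 2.5 pos [0.4511 0.3912 0.1471] yaw 0.01 z [-0.003 -0.003 -1.   ] q [-0.94  0.41  0.14  1.88 -0.08  0.86  0.82] F [ 0.6 -0.9 -0.6] w 0.0851 g 0.0
tool shift [-0.0014  0.0019  0.0931]
```

View pics/c3.png

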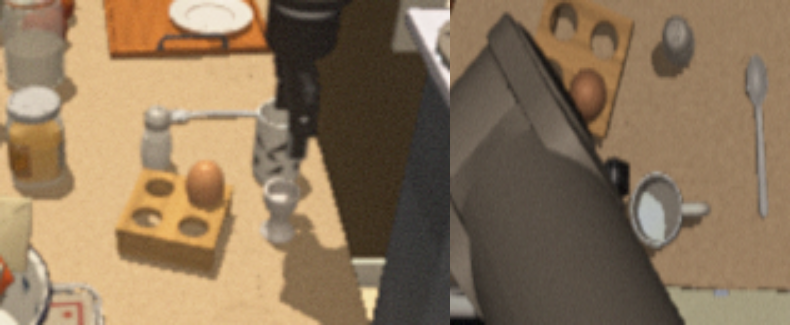

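The gripper is above the egg cup (scene crop about (285,190)) and clear of the egg and mug. Going down to grasp.

Call:
apply_moves --increments '[{"jaw":1,"dx":-0.001,"dy":0.001,"dz":0.02,"ax":0,"ay":0,"az":0},{"jaw":1,"dx":0,"dy":0,"dz":0.025,"ax":0,"ay":0,"az":0},{"jaw":1,"dx":0,"dy":0,"dz":0.025,"ax":0,"ay":0,"az":0},{"jaw":1,"dx":0,"dy":0,"dz":0.022,"ax":0,"ay":0,"az":0},{"jaw":1,"dx":0,"dy":0,"dz":0,"ax":0,"ay":0,"az":0}]'

```text
time_s: 3.02
position: [0.4506, 0.3932, 0.0547]
tcp_rot: [-0.002, -0.0, 1.0, -0.002]
ft_force: [-1.6, -1.2, 0.0]
width: 0.0854
grasp_force: 0.0
```

```bash
python3 st.py .4523 .3928 .054
```

```text
t 3.0167 pos [0.4506 0.3932 0.0547] yaw 0.01 z [-0.004 -0.004 -1.   ] q [-0.92  0.54  0.12  1.93 -0.1   0.68  0.83] F [-1.6 -1.2  0. ] w 0.0854 g 0.0
tool shift [-0.0017 -0.0004  0.0007]
```

Call:
apply_moves --increments '[{"jaw":0.3,"dx":-0.0015,"dy":0,"dz":0.001,"ax":0,"ay":0,"az":0},{"jaw":0.3,"dx":0,"dy":0,"dz":0,"ax":0,"ay":0,"az":0},{"jaw":0.3,"dx":0,"dy":0,"dz":0,"ax":0,"ay":0,"az":0},{"jaw":0.3,"dx":0,"dy":0,"dz":0,"ax":0,"ay":0,"az":0},{"jaw":0.3,"dx":0,"dy":0,"dz":0,"ax":0,"ay":0,"az":0}]'

```text
time_s: 3.43
position: [0.4547, 0.3952, 0.0592]
tcp_rot: [0.001, 0.0, 1.0, 0.001]
ft_force: [-0.8, -0.5, 10.4]
width: 0.0401
grasp_force: 59.0
```

Call:
apply_moves --increments '[{"jaw":0.2,"dx":0,"dy":0,"dz":0,"ax":0,"ay":0,"az":0},{"jaw":0.2,"dx":0,"dy":0,"dz":0,"ax":0,"ay":0,"az":0},{"jaw":0.2,"dx":0,"dy":0,"dz":0,"ax":0,"ay":0,"az":0},{"jaw":0.2,"dx":0,"dy":0,"dz":0,"ax":0,"ay":0,"az":0},{"jaw":0.2,"dx":0,"dy":0,"dz":0,"ax":0,"ay":0,"az":0}]'

```text
time_s: 3.85
position: [0.4547, 0.3952, 0.0592]
tcp_rot: [0.001, 0.0, 1.0, 0.001]
ft_force: [-0.9, -0.9, 10.5]
width: 0.0404
grasp_force: 59.0
```

```bash
python3 st.py .4523 .3928 .054
```

```text
t 3.85 pos [0.4547 0.3952 0.0592] yaw -0.01 z [ 0.002  0.002 -1.   ] q [-0.92  0.54  0.12  1.92 -0.1   0.69  0.83] F [-0.9 -0.9 10.5] w 0.0404 g 59.0
tool shift [ 0.0024 -0.0024  0.0052]
```

Call:
apply_moves --increments '[{"jaw":0.2,"dx":0,"dy":0,"dz":-0.01,"ax":0,"ay":0,"az":0},{"jaw":0.2,"dx":0,"dy":0,"dz":-0.02,"ax":0,"ay":0,"az":0},{"jaw":0.2,"dx":0,"dy":0,"dz":-0.03,"ax":0,"ay":0,"az":0},{"jaw":0.2,"dx":0,"dy":0,"dz":-0.03,"ax":0,"ay":0,"az":0},{"jaw":0.2,"dx":0,"dy":0,"dz":-0.02,"ax":0,"ay":0,"az":0}]'

```text
time_s: 4.27
position: [0.4545, 0.3948, 0.1713]
tcp_rot: [0.001, 0.0, 1.0, 0.001]
ft_force: [0.5, 1.0, -0.3]
width: 0.0398
grasp_force: 60.6
```

```bash
python3 st.py .4925 -.104 .17
python3 - <<'E'
from h import *
p,d=imaging.get_image("scene"); np.savez("s1.npz",p=p,d=d)
cv2.imwrite("pics/c4.png",cv2.resize(p[140:260,260:380],(720,720))[:600])
E
```

```text
t 4.2667 pos [0.4545 0.3948 0.1713] yaw -0.03 z [ 0.002  0.002 -1.   ] q [-0.94  0.39  0.15  1.86 -0.07  0.9   0.81] F [ 0.5  1.  -0.3] w 0.0398 g 60.6
tool shift [-3.820e-02 -4.987e-01  2.000e-04]
```

View pics/c4.png

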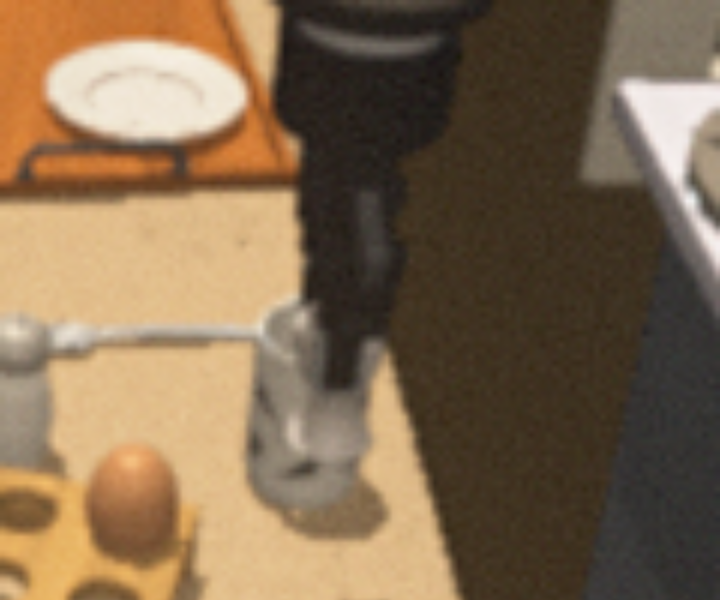

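The cup is held upright, with its foot at about (335,440) in the crop, in front of the mug. I'll measure where it sits in the grip.

Run:
```python
from h import *
z=np.load("s1.npz");p,d=z["p"],z["d"];C=cloud("scene",d)
k=(d>0)&(np.hypot(C[...,0]-.4545,C[...,1]-.395)<.045)&(C[...,2]>.06)&(C[...,2]<.2)
B=C[k];col=p[k].mean(1)
for a in np.arange(.09,.2,.006):
    m=(B[:,2]>=a)&(B[:,2]<a+.006)
    if m.sum(): print(a.round(3),m.sum(),"x",B[m,0].min().round(4),B[m,0].max().round(4),"y",B[m,1].min().round(4),B[m,1].max().round(4),"col",col[m].mean().round())
```

```text
0.114 28 x 0.4304 0.4697 y 0.3907 0.416 col 148.0
0.12 42 x 0.4339 0.4687 y 0.3832 0.4151 col 149.0
0.126 29 x 0.4378 0.4654 y 0.3877 0.4101 col 129.0
0.132 19 x 0.438 0.4606 y 0.3925 0.409 col 116.0
0.138 9 x 0.4432 0.4594 y 0.3992 0.405 col 107.0
0.144 5 x 0.4415 0.4553 y 0.4052 0.4096 col 99.0
0.15 3 x 0.4401 0.4636 y 0.4014 0.4091 col 95.0
0.156 15 x 0.4342 0.4684 y 0.3944 0.4232 col 98.0
0.162 22 x 0.4328 0.4696 y 0.3689 0.4277 col 92.0
0.168 32 x 0.4339 0.4699 y 0.3792 0.4307 col 83.0
0.174 46 x 0.4306 0.4702 y 0.3736 0.4303 col 90.0
0.18 21 x 0.4453 0.4675 y 0.3745 0.4303 col 60.0
0.186 21 x 0.4459 0.4657 y 0.3694 0.4318 col 55.0
0.192 9 x 0.4479 0.4648 y 0.3711 0.4294 col 47.0
0.198 1 x 0.466 0.466 y 0.3672 0.3672 col 72.0
```

Call:
apply_moves --increments '[{"jaw":0.2,"dx":-0.001,"dy":-0.01,"dz":-0.015,"ax":0,"ay":0,"az":0},{"jaw":0.2,"dx":-0.003,"dy":-0.025,"dz":0,"ax":0,"ay":0,"az":0},{"jaw":0.2,"dx":-0.003,"dy":-0.034,"dz":0,"ax":0,"ay":0,"az":0},{"jaw":0.2,"dx":-0.003,"dy":-0.035,"dz":0,"ax":0,"ay":0,"az":0},{"jaw":0.2,"dx":-0.003,"dy":-0.035,"dz":0,"ax":0,"ay":0,"az":0}]'

```text
time_s: 4.73
position: [0.4668, 0.2541, 0.1833]
tcp_rot: [0.0, -0.0, 1.0, 0.0]
ft_force: [1.5, -0.2, 0.0]
width: 0.0397
grasp_force: 60.7
```

Call:
apply_moves --increments '[{"jaw":0.2,"dx":-0.003,"dy":-0.035,"dz":0,"ax":0,"ay":0,"az":0},{"jaw":0.2,"dx":-0.003,"dy":-0.035,"dz":0,"ax":0,"ay":0,"az":0},{"jaw":0.2,"dx":-0.003,"dy":-0.035,"dz":0,"ax":0,"ay":0,"az":0},{"jaw":0.2,"dx":-0.003,"dy":-0.035,"dz":0,"ax":0,"ay":0,"az":0},{"jaw":0.2,"dx":-0.003,"dy":-0.035,"dz":0,"ax":0,"ay":0,"az":0}]'

```text
time_s: 5.15
position: [0.4818, 0.0787, 0.1833]
tcp_rot: [0.001, 0.0, 1.0, 0.0]
ft_force: [0.8, -0.3, -0.9]
width: 0.0403
grasp_force: 60.7
```

Call:
apply_moves --increments '[{"jaw":0.2,"dx":-0.003,"dy":-0.035,"dz":0,"ax":0,"ay":0,"az":0},{"jaw":0.2,"dx":-0.003,"dy":-0.035,"dz":0,"ax":0,"ay":0,"az":0},{"jaw":0.2,"dx":-0.003,"dy":-0.035,"dz":0,"ax":0,"ay":0,"az":0},{"jaw":0.2,"dx":-0.003,"dy":-0.03,"dz":0,"ax":0,"ay":0,"az":0},{"jaw":0.2,"dx":-0.002,"dy":-0.02,"dz":0,"ax":0,"ay":0,"az":0}]'

```text
time_s: 5.57
position: [0.4958, -0.0778, 0.1834]
tcp_rot: [0.001, 0.001, 1.0, -0.0]
ft_force: [-0.3, 0.6, -0.4]
width: 0.0401
grasp_force: 60.7
```

```bash
python3 st.py .4955 -.104 .071
```

```text
t 5.5667 pos [ 0.4958 -0.0778  0.1834] yaw -0.16 z [ 0.001 -0.    -1.   ] q [-0.31  0.23  0.38  2.07 -0.11  0.86  1.71] F [-0.3  0.6 -0.4] w 0.0401 g 60.7
tool shift [ 0.0003 -0.0262  0.1124]
```

Call:
apply_moves --increments '[{"jaw":0.2,"dx":0,"dy":-0.013,"dz":0.01,"ax":0,"ay":0,"az":0},{"jaw":0.2,"dx":0,"dy":-0.013,"dz":0.02,"ax":0,"ay":0,"az":0},{"jaw":0.2,"dx":0,"dy":0,"dz":0.025,"ax":0,"ay":0,"az":0},{"jaw":0.2,"dx":0,"dy":0,"dz":0.025,"ax":0,"ay":0,"az":0},{"jaw":0.2,"dx":0,"dy":0,"dz":0.01,"ax":0,"ay":0,"az":0}]'

```text
time_s: 5.98
position: [0.4947, -0.1007, 0.0906]
tcp_rot: [-0.001, 0.0, 1.0, 0.0]
ft_force: [-1.0, 0.9, -0.7]
width: 0.0396
grasp_force: 60.7
```

```bash
python3 st.py .4955 -.104 .071
python3 - <<'E'
from h import *
p,d=imaging.get_image("scene"); q,e=imaging.get_image("top")
C=cloud("scene",d);P=manip.state()["position"]
k=(d>0)&(np.hypot(C[...,0]-P[0],C[...,1]-P[1])<.03)&(C[...,2]>.02)&(C[...,2]<.08)&(p.mean(2)>70)
B=C[k]
for a in np.arange(.02,.08,.006):
    m=(B[:,2]>=a)&(B[:,2]<a+.006)
    if m.sum(): print(a.round(3),m.sum(),"x",B[m,0].min().round(4),B[m,0].max().round(4),"y",B[m,1].min().round(4),B[m,1].max().round(4))
cv2.imwrite("pics/c5.png",np.hstack([cv2.resize(p[100:190,220:340],(433,325)),cv2.resize(q[180:290,310:460],(366,325))]))
E
```

```text
t 5.9833 pos [ 0.4947 -0.1007  0.0906] yaw -0.04 z [-0.002  0.    -1.   ] q [-0.22  0.38  0.35  2.13 -0.21  0.66  1.84] F [-1.   0.9 -0.7] w 0.0396 g 60.7
tool shift [-0.0008 -0.0033  0.0196]
0.032 7 x 0.4717 0.508 y -0.0918 -0.0795
0.038 21 x 0.471 0.5084 y -0.1025 -0.0788
0.044 15 x 0.4759 0.5038 y -0.1006 -0.083
0.05 8 x 0.4802 0.5005 y -0.1019 -0.0878
0.056 7 x 0.4809 0.4973 y -0.0944 -0.0856
0.062 5 x 0.4817 0.5009 y -0.0992 -0.0878
0.068 5 x 0.4782 0.4984 y -0.0903 -0.0824
0.074 6 x 0.4749 0.506 y -0.0935 -0.0771
```

View pics/c5.png

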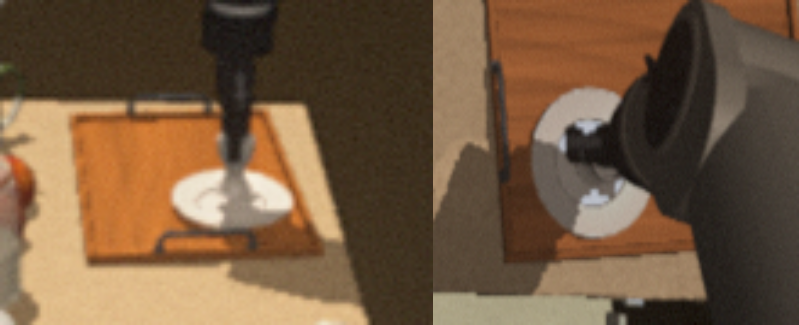

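The cup hangs over the plate well (scene crop about (237,165)). I'm lowering it now.

Call:
apply_moves --increments '[{"jaw":0.2,"dx":-0.002,"dy":-0.003,"dz":0.008,"ax":0,"ay":0,"az":0},{"jaw":0.2,"dx":0,"dy":0,"dz":0.008,"ax":0,"ay":0,"az":0},{"jaw":0.2,"dx":0,"dy":0,"dz":0.002,"ax":0,"ay":0,"az":0},{"jaw":0.2,"dx":0,"dy":0,"dz":0,"ax":0,"ay":0,"az":0},{"jaw":0.2,"dx":0,"dy":0,"dz":0,"ax":0,"ay":0,"az":0}]'

```text
time_s: 6.5
position: [0.498, -0.1036, 0.0746]
tcp_rot: [0.0, 0.0, 1.0, 0.0]
ft_force: [0.2, 1.0, -0.1]
width: 0.0395
grasp_force: 60.7
```

```bash
python3 st.py .4965 -.104 .071
python3 - <<'E'
from h import *
from scipy.optimize import least_squares
z=np.load("scene0.npz");d=z["d"];C=cloud("scene",d);r=np.hypot(C[...,0]-.4925,C[...,1]+.104)
B=C[(d>0)&(r<.076)&(C[...,2]>.017)&(C[...,2]<.026)]
print(len(B),least_squares(lambda t:np.hypot(B[:,0]-t[0],B[:,1]-t[1])-t[2],[.4925,-.104,.066],loss="soft_l1",f_scale=.002).x)
E
```

```text
t 6.5 pos [ 0.498  -0.1036  0.0746] yaw -0.01 z [ 0.  0. -1.] q [-0.2   0.41  0.34  2.13 -0.23  0.63  1.87] F [ 0.2  1.  -0.1] w 0.0395 g 60.7
tool shift [ 0.0015 -0.0004  0.0036]
260 [ 0.49116311 -0.10228976  0.05622979]
```

Call:
apply_moves --increments '[{"jaw":0.2,"dx":0.002,"dy":0,"dz":0.002,"ax":0,"ay":0,"az":0},{"jaw":0.2,"dx":0,"dy":0,"dz":0.002,"ax":0,"ay":0,"az":0},{"jaw":0.2,"dx":0,"dy":0,"dz":0,"ax":0,"ay":0,"az":0},{"jaw":0.2,"dx":0,"dy":0,"dz":0,"ax":0,"ay":0,"az":0},{"jaw":0.2,"dx":0,"dy":0,"dz":0,"ax":0,"ay":0,"az":0}]'

```text
time_s: 6.92
position: [0.4959, -0.1036, 0.0704]
tcp_rot: [-0.0, 0.0, 1.0, -0.0]
ft_force: [0.5, -0.0, -0.6]
width: 0.0399
grasp_force: 60.7
```

Call:
apply_moves --increments '[{"jaw":0.2,"dx":0,"dy":0,"dz":0.001,"ax":0,"ay":0,"az":0},{"jaw":0.2,"dx":0,"dy":0,"dz":0,"ax":0,"ay":0,"az":0},{"jaw":0.2,"dx":0,"dy":0,"dz":0,"ax":0,"ay":0,"az":0},{"jaw":0.55,"dx":0,"dy":0,"dz":0,"ax":0,"ay":0,"az":0},{"jaw":0.6,"dx":0,"dy":0,"dz":0,"ax":0,"ay":0,"az":0}]'

```text
time_s: 7.33
position: [0.496, -0.1037, 0.0695]
tcp_rot: [0.0, 0.0, 1.0, -0.0]
ft_force: [-0.3, 0.3, 0.1]
width: 0.0511
grasp_force: 0.0
```

Call:
apply_moves --increments '[{"jaw":0.7,"dx":0,"dy":0,"dz":0,"ax":0,"ay":0,"az":0},{"jaw":0.8,"dx":0,"dy":0,"dz":0,"ax":0,"ay":0,"az":0},{"jaw":1,"dx":0,"dy":0,"dz":-0.02,"ax":0,"ay":0,"az":0},{"jaw":1,"dx":0,"dy":0,"dz":-0.03,"ax":0,"ay":0,"az":0},{"jaw":1,"dx":0,"dy":0,"dz":-0.03,"ax":0,"ay":0,"az":0}]'

```text
time_s: 7.75
position: [0.4951, -0.1038, 0.1496]
tcp_rot: [-0.001, 0.0, 1.0, -0.0]
ft_force: [1.0, 0.8, 0.5]
width: 0.0853
grasp_force: 0.0
```

```bash
python3 st.py .538 .3757 .17
```

```text
t 7.75 pos [ 0.4951 -0.1038  0.1496] yaw -0.03 z [-0.002 -0.001 -1.   ] q [-0.25  0.29  0.39  2.09 -0.15  0.79  1.8 ] F [1.  0.8 0.5] w 0.0853 g 0.0
tool shift [-0.0426  0.4795 -0.0207]
```

Call:
apply_moves --increments '[{"jaw":1,"dx":-0.001,"dy":0.015,"dz":-0.02,"ax":0,"ay":0,"az":0},{"jaw":1,"dx":-0.003,"dy":0.034,"dz":0,"ax":0,"ay":0,"az":0},{"jaw":1,"dx":-0.003,"dy":0.035,"dz":0,"ax":0,"ay":0,"az":0},{"jaw":1,"dx":-0.003,"dy":0.035,"dz":0,"ax":0,"ay":0,"az":0},{"jaw":1,"dx":-0.003,"dy":0.035,"dz":0,"ax":0,"ay":0,"az":0}]'

```text
time_s: 8.17
position: [0.5088, 0.0519, 0.1696]
tcp_rot: [0.0, 0.0, 1.0, 0.0]
ft_force: [0.9, -0.7, 0.7]
width: 0.0856
grasp_force: 0.0
```

Call:
apply_moves --increments '[{"jaw":1,"dx":-0.003,"dy":0.035,"dz":0,"ax":0,"ay":0,"az":0},{"jaw":1,"dx":-0.003,"dy":0.035,"dz":0,"ax":0,"ay":0,"az":0},{"jaw":1,"dx":-0.003,"dy":0.035,"dz":0,"ax":0,"ay":0,"az":0},{"jaw":1,"dx":-0.003,"dy":0.035,"dz":0,"ax":0,"ay":0,"az":0},{"jaw":1,"dx":-0.003,"dy":0.035,"dz":0,"ax":0,"ay":0,"az":0}]'

```text
time_s: 8.58
position: [0.5237, 0.2271, 0.1693]
tcp_rot: [-0.0, 0.0, 1.0, -0.0]
ft_force: [0.9, -0.8, 0.2]
width: 0.0852
grasp_force: 0.0
```

Call:
apply_moves --increments '[{"jaw":1,"dx":-0.003,"dy":0.035,"dz":0,"ax":0,"ay":0,"az":0},{"jaw":1,"dx":-0.003,"dy":0.035,"dz":0,"ax":0,"ay":0,"az":0},{"jaw":1,"dx":-0.003,"dy":0.035,"dz":0,"ax":0,"ay":0,"az":0},{"jaw":1,"dx":-0.003,"dy":0.03,"dz":0,"ax":0,"ay":0,"az":0},{"jaw":1,"dx":-0.002,"dy":0.015,"dz":0,"ax":0,"ay":0,"az":0}]'

```text
time_s: 9.0
position: [0.5369, 0.3798, 0.1688]
tcp_rot: [-0.0, -0.002, 1.0, 0.0]
ft_force: [-0.4, 0.2, -0.8]
width: 0.0852
grasp_force: 0.0
```

```bash
python3 st.py .538 .3757 .061
python3 - <<'E'
from h import *
for c in("scene","top"):
    p,d=imaging.get_image(c);C=cloud(c,d);X,Y,Z=np.moveaxis(C,-1,0);ok=(d>0)
    k=ok&(np.hypot(X-.4925,Y+.104)<.04)&(Z>.055)&(Z<.085);B=C[k]
    if len(B)>5: print(c,"cup",len(B),np.round((B.min(0)+B.max(0))/2,4),np.round(B.max(0)-B.min(0),4),np.round(np.percentile(B[:,2],95),4))
    k=ok&(np.hypot(X-.4925,Y+.104)<.03)&(Z>.018)&(Z<.028);B=C[k]
    if len(B)>5: print(c,"foot",len(B),np.round((B.min(0)+B.max(0))/2,4),np.round(B.max(0)-B.min(0),4))
    hsv=cv2.cvtColor(p,cv2.COLOR_BGR2HSV)
    k=ok&(np.hypot(X-.538,Y-.3757)<.035)&(Z>.046)&(Z<.1)&(hsv[...,1]>80);B=C[k]
    from scipy.optimize import least_squares
    if len(B)>20:
        f=lambda t:np.sqrt(((B[:,0]-t[0])**2+(B[:,1]-t[1])**2)/.023**2+((B[:,2]-t[2])/np.where(B[:,2]>t[2],.034,.026))**2)-1
        print(c,"egg",len(B),least_squares(f,[.538,.3757,.056],loss="soft_l1",f_scale=.1).x)
E
```

```text
t 9.0 pos [0.5369 0.3798 0.1688] yaw 0.2 z [-0.001  0.001 -1.   ] q [-0.87  0.48  0.22  1.73 -0.12  0.95  0.97] F [-0.4  0.2 -0.8] w 0.0852 g 0.0
tool shift [-0.0011 -0.0042  0.1078]
scene egg 232 [0.53651433 0.3781385  0.05821405]
top cup 188 [ 0.4937 -0.104   0.067 ] [0.0388 0.0402 0.024 ] 0.0769
top foot 32 [ 0.4935 -0.0949  0.0226] [0.0375 0.0142 0.009 ]
```

The cup stands at (0.494,-0.104), centred on the plate. Now grasping the egg.

Call:
apply_moves --increments '[{"jaw":1,"dx":0,"dy":-0.003,"dz":0.02,"ax":0,"ay":0,"az":0},{"jaw":1,"dx":0,"dy":0,"dz":0.03,"ax":0,"ay":0,"az":0},{"jaw":1,"dx":0,"dy":0,"dz":0.03,"ax":0,"ay":0,"az":0},{"jaw":1,"dx":0,"dy":0,"dz":0.026,"ax":0,"ay":0,"az":0},{"jaw":1,"dx":0,"dy":0,"dz":0,"ax":0,"ay":0,"az":0}]'

```text
time_s: 9.52
position: [0.5358, 0.3692, 0.0585]
tcp_rot: [-0.003, 0.001, 1.0, -0.003]
ft_force: [-1.4, -1.1, -0.2]
width: 0.0857
grasp_force: 0.0
```

Call:
apply_moves --increments '[{"jaw":0.65,"dx":0,"dy":0,"dz":0,"ax":0,"ay":0,"az":0},{"jaw":0.65,"dx":0,"dy":0,"dz":0,"ax":0,"ay":0,"az":0},{"jaw":0.65,"dx":0,"dy":0,"dz":0,"ax":0,"ay":0,"az":0},{"jaw":0.65,"dx":0,"dy":0,"dz":0,"ax":0,"ay":0,"az":0},{"jaw":0.65,"dx":0,"dy":0,"dz":0,"ax":0,"ay":0,"az":0}]'

```text
time_s: 9.93
position: [0.5387, 0.3733, 0.065]
tcp_rot: [0.001, -0.0, 1.0, 0.001]
ft_force: [0.9, 4.1, 2.5]
width: 0.0555
grasp_force: 1.8
```

```bash
python3 st.py .5375 .377 .062
```

```text
t 9.9333 pos [0.5387 0.3733 0.065 ] yaw 0.0 z [ 0.002  0.002 -1.   ] q [-0.84  0.6   0.19  1.79 -0.16  0.76  1.  ] F [0.9 4.1 2.5] w 0.0555 g 1.8
tool shift [0.0012 0.0037 0.003 ]
```

Call:
apply_moves --increments '[{"jaw":0.65,"dx":0.001,"dy":0.002,"dz":0.002,"ax":0,"ay":0,"az":0},{"jaw":0.65,"dx":0,"dy":0.002,"dz":0.002,"ax":0,"ay":0,"az":0},{"jaw":0.65,"dx":0,"dy":0,"dz":0,"ax":0,"ay":0,"az":0},{"jaw":0.65,"dx":0,"dy":0,"dz":0,"ax":0,"ay":0,"az":0},{"jaw":0.65,"dx":0,"dy":0,"dz":0,"ax":0,"ay":0,"az":0}]'

```text
time_s: 10.35
position: [0.5368, 0.3761, 0.0591]
tcp_rot: [-0.0, 0.0, 1.0, -0.0]
ft_force: [-0.6, 0.2, 0.1]
width: 0.0556
grasp_force: 0.0
```

Call:
apply_moves --increments '[{"jaw":0.55,"dx":0,"dy":0,"dz":0,"ax":0,"ay":0,"az":0},{"jaw":0.5,"dx":0,"dy":0,"dz":0,"ax":0,"ay":0,"az":0},{"jaw":0.4,"dx":0,"dy":0,"dz":0,"ax":0,"ay":0,"az":0},{"jaw":0.4,"dx":0,"dy":0,"dz":0,"ax":0,"ay":0,"az":0},{"jaw":0.4,"dx":0,"dy":0,"dz":0,"ax":0,"ay":0,"az":0}]'

```text
time_s: 10.77
position: [0.5371, 0.3782, 0.0602]
tcp_rot: [0.001, -0.0, 1.0, 0.001]
ft_force: [-1.4, 5.6, 6.8]
width: 0.0431
grasp_force: 59.9
```

```bash
python3 st.py .5375 .377 .062
```

```text
t 10.7667 pos [0.5371 0.3782 0.0602] yaw 0.04 z [ 0.001  0.003 -1.   ] q [-0.85  0.61  0.19  1.79 -0.16  0.75  0.99] F [-1.4  5.6  6.8] w 0.0431 g 59.9
tool shift [-0.0004 -0.0012 -0.0018]
```

Call:
apply_moves --increments '[{"jaw":0.4,"dx":0,"dy":0,"dz":-0.008,"ax":0,"ay":0,"az":0},{"jaw":0.4,"dx":0,"dy":0,"dz":-0.02,"ax":0,"ay":0,"az":0},{"jaw":0.4,"dx":0,"dy":0,"dz":-0.03,"ax":0,"ay":0,"az":0},{"jaw":0.4,"dx":0,"dy":0,"dz":-0.03,"ax":0,"ay":0,"az":0},{"jaw":0.4,"dx":0,"dy":0,"dz":-0.02,"ax":0,"ay":0,"az":0}]'

```text
time_s: 11.18
position: [0.5376, 0.3761, 0.1703]
tcp_rot: [0.001, 0.0, 1.0, 0.0]
ft_force: [0.6, 0.3, 0.1]
width: 0.0432
grasp_force: 61.0
```

```bash
cat > egg.py <<'E'
from h import *
from scipy.optimize import least_squares
P=manip.state()["position"]
p,d=imaging.get_image("scene");C=cloud("scene",d);X,Y,Z=np.moveaxis(C,-1,0)
hsv=cv2.cvtColor(p,cv2.COLOR_BGR2HSV)
k=(d>0)&(np.hypot(X-P[0],Y-P[1])<.035)&(abs(Z-P[2])<.04)&(hsv[...,1]>80)&(hsv[...,0]<20)&(hsv[...,2]>50);B=C[k]
f=lambda t:np.sqrt(((B[:,0]-t[0])**2+(B[:,1]-t[1])**2)/.023**2+((B[:,2]-t[2])/np.where(B[:,2]>t[2],.034,.026))**2)-1
if len(B)>20: print("egg",len(B),"rel TCP",np.round(least_squares(f,P,loss="soft_l1",f_scale=.1).x-P,4),"z",B[:,2].min()-P[2],B[:,2].max()-P[2], "x",B[:,0].min()-P[0],B[:,0].max()-P[0])
v,u=np.where(k);print(u.mean(),v.mean())
v,u=int(v.mean()),int(u.mean())
import sys
cv2.imwrite(f"pics/{sys.argv[1]}.png",cv2.resize(p[max(v-40,0):v+40,u-50:u+50],(700,560)))
E
python3 egg.py c6; python3 st.py .4937 -.104 .18
```

```text
egg 108 rel TCP [-0.0009  0.0022 -0.0021] z -0.01992270259486803 0.03575947315666875 x -0.020822178937050184 0.02080678216457099
281.64814814814815 192.72222222222223
t 11.2333 pos [0.5388 0.377  0.1736] yaw -0.05 z [ 0.005  0.004 -1.   ] q [-0.88  0.47  0.22  1.73 -0.12  0.95  0.97] F [2.2 1.1 3.4] w 0.0432 g 61.0
tool shift [ 0.0446 -0.4811 -0.0084]
```

View pics/c6.png

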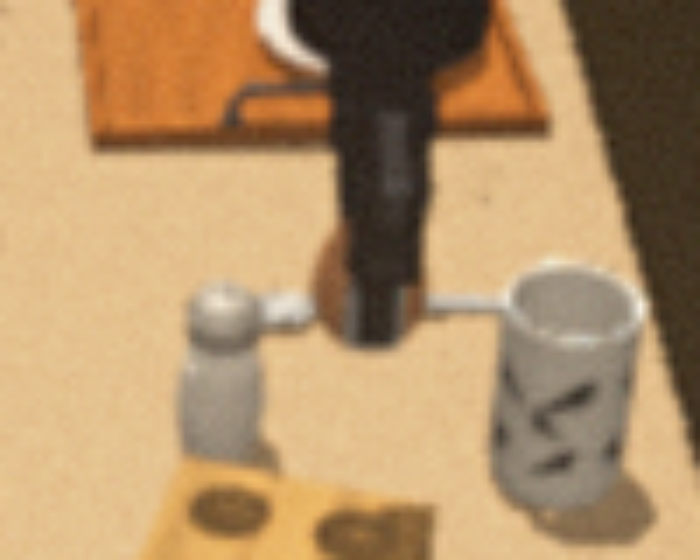

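The egg is held upright at the crop centre (370,290). Moving it over to the cup.

Call:
apply_moves --increments '[{"jaw":0.4,"dx":0,"dy":-0.012,"dz":-0.005,"ax":0,"ay":0,"az":0},{"jaw":0.4,"dx":0.003,"dy":-0.022,"dz":0,"ax":0,"ay":0,"az":0},{"jaw":0.4,"dx":0.003,"dy":-0.03,"dz":0,"ax":0,"ay":0,"az":0},{"jaw":0.4,"dx":0.003,"dy":-0.03,"dz":0,"ax":0,"ay":0,"az":0},{"jaw":0.4,"dx":0.003,"dy":-0.03,"dz":0,"ax":0,"ay":0,"az":0}]'

```text
time_s: 11.65
position: [0.5242, 0.2501, 0.1719]
tcp_rot: [-0.0, 0.0, 1.0, -0.0]
ft_force: [0.3, -0.0, -0.7]
width: 0.0432
grasp_force: 61.0
```

Call:
apply_moves --increments '[{"jaw":0.4,"dx":0.003,"dy":-0.03,"dz":0,"ax":0,"ay":0,"az":0},{"jaw":0.4,"dx":0.003,"dy":-0.03,"dz":0,"ax":0,"ay":0,"az":0},{"jaw":0.4,"dx":0.003,"dy":-0.03,"dz":0,"ax":0,"ay":0,"az":0},{"jaw":0.4,"dx":0.003,"dy":-0.03,"dz":0,"ax":0,"ay":0,"az":0},{"jaw":0.4,"dx":0.003,"dy":-0.03,"dz":0,"ax":0,"ay":0,"az":0}]'

```text
time_s: 12.07
position: [0.509, 0.1001, 0.1721]
tcp_rot: [-0.0, 0.0, 1.0, -0.0]
ft_force: [0.9, -0.7, -0.8]
width: 0.0434
grasp_force: 61.0
```

Call:
apply_moves --increments '[{"jaw":0.4,"dx":0.003,"dy":-0.03,"dz":0,"ax":0,"ay":0,"az":0},{"jaw":0.4,"dx":0.003,"dy":-0.03,"dz":0,"ax":0,"ay":0,"az":0},{"jaw":0.4,"dx":0.003,"dy":-0.03,"dz":0,"ax":0,"ay":0,"az":0},{"jaw":0.4,"dx":0.003,"dy":-0.03,"dz":0,"ax":0,"ay":0,"az":0},{"jaw":0.4,"dx":0.002,"dy":-0.03,"dz":0,"ax":0,"ay":0,"az":0}]'

```text
time_s: 12.48
position: [0.4946, -0.0497, 0.1722]
tcp_rot: [-0.0, 0.0, 1.0, -0.0]
ft_force: [0.0, -0.9, -0.5]
width: 0.0428
grasp_force: 61.0
```

Call:
apply_moves --increments '[{"jaw":0.4,"dx":0.002,"dy":-0.025,"dz":0,"ax":0,"ay":0,"az":0},{"jaw":0.4,"dx":0,"dy":-0.02,"dz":0,"ax":0,"ay":0,"az":0},{"jaw":0.4,"dx":0,"dy":-0.01,"dz":0,"ax":0,"ay":0,"az":0},{"jaw":0.4,"dx":0,"dy":0,"dz":0,"ax":0,"ay":0,"az":0},{"jaw":0.4,"dx":0,"dy":0,"dz":0,"ax":0,"ay":0,"az":0}]'

```text
time_s: 12.9
position: [0.4935, -0.1027, 0.1721]
tcp_rot: [-0.0, 0.001, 1.0, 0.0]
ft_force: [-0.5, 1.1, -0.7]
width: 0.0428
grasp_force: 61.0
```

```bash
python3 st.py .4940 -.104 .12
```

```text
t 12.9 pos [ 0.4935 -0.1027  0.1721] yaw -0.07 z [-0.001  0.    -1.   ] q [-0.27  0.25  0.4   2.08 -0.13  0.84  1.78] F [-0.5  1.1 -0.7] w 0.0428 g 61.0
tool shift [-0.0005 -0.0013  0.0521]
```

Call:
apply_moves --increments '[{"jaw":0.4,"dx":-0.0005,"dy":-0.001,"dz":0.015,"ax":0,"ay":0,"az":0},{"jaw":0.4,"dx":0,"dy":0,"dz":0.02,"ax":0,"ay":0,"az":0},{"jaw":0.4,"dx":0,"dy":0,"dz":0.02,"ax":0,"ay":0,"az":0},{"jaw":0.4,"dx":0,"dy":0,"dz":0.01,"ax":0,"ay":0,"az":0},{"jaw":0.4,"dx":0,"dy":0,"dz":0.005,"ax":0,"ay":0,"az":0}]'

```text
time_s: 13.32
position: [0.4936, -0.1024, 0.1009]
tcp_rot: [-0.001, -0.001, 1.0, 0.0]
ft_force: [0.7, 0.8, 1.0]
width: 0.0431
grasp_force: 61.0
```

```bash
python3 egg.py c7; python3 st.py .4940 -.104 .096
python3 - <<'E'
from h import *
p,d=imaging.get_image("scene");C=cloud("scene",d);X,Y,Z=np.moveaxis(C,-1,0)
hsv=cv2.cvtColor(p,cv2.COLOR_BGR2HSV)
k=(d>0)&(np.hypot(X-.494,Y+.104)<.03)&(hsv[...,1]<80)&(p.mean(2)>70)&(Z>.02)&(Z<.08);B=C[k]
for a in np.arange(.02,.08,.006):
    m=(B[:,2]>=a)&(B[:,2]<a+.006)
    if m.sum(): print(a.round(3),m.sum(),"x",B[m,0].min().round(4),B[m,0].max().round(4),"y",B[m,1].max().round(4))
E
```

```text
egg 74 rel TCP [-0.0006  0.0031 -0.0045] z -0.03559914538287018 0.03196728723832315 x -0.02229557715545244 0.021618496252162722
283.8243243243243 137.97297297297297
t 13.3667 pos [ 0.4937 -0.1027  0.101 ] yaw 0.06 z [-0.002  0.    -1.   ] q [-0.23  0.37  0.37  2.13 -0.2   0.68  1.85] F [-1.   0.9 -1.4] w 0.0429 g 61.0
tool shift [-0.0003 -0.0013  0.005 ]
0.02 14 x 0.4747 0.507 y -0.084
0.026 15 x 0.4789 0.5032 y -0.0827
0.032 6 x 0.4833 0.5034 y -0.0896
0.038 6 x 0.4842 0.5002 y -0.0917
0.044 6 x 0.4799 0.5007 y -0.0889
0.05 8 x 0.4812 0.5084 y -0.0854
0.056 14 x 0.4767 0.5092 y -0.0854
0.062 11 x 0.4779 0.5056 y -0.0828
0.068 13 x 0.4764 0.5096 y -0.0796
0.074 10 x 0.4786 0.5097 y -0.0783
```

View pics/c7.png

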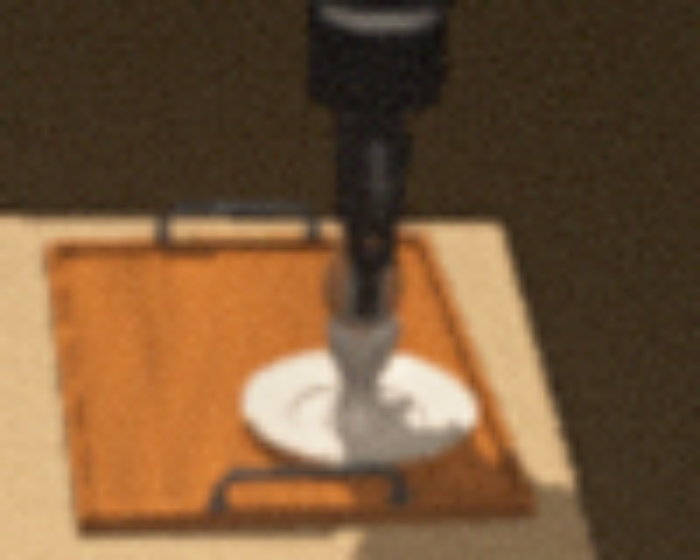

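The egg sits centred over the cup (crop (362,290) over (362,345)). Lowering the last 5 mm.

Call:
apply_moves --increments '[{"jaw":0.4,"dx":0,"dy":-0.001,"dz":0.003,"ax":0,"ay":0,"az":0},{"jaw":0.4,"dx":0,"dy":0,"dz":0.002,"ax":0,"ay":0,"az":0},{"jaw":0.4,"dx":0,"dy":0,"dz":0,"ax":0,"ay":0,"az":0},{"jaw":0.4,"dx":0,"dy":0,"dz":0,"ax":0,"ay":0,"az":0},{"jaw":0.4,"dx":0,"dy":0,"dz":0,"ax":0,"ay":0,"az":0}]'

```text
time_s: 13.83
position: [0.4945, -0.1047, 0.0976]
tcp_rot: [0.0, 0.0, 1.0, 0.0]
ft_force: [0.4, 0.6, -0.3]
width: 0.0431
grasp_force: 61.1
```

Call:
apply_moves --increments '[{"jaw":0.4,"dx":0,"dy":0,"dz":0.0015,"ax":0,"ay":0,"az":0},{"jaw":0.4,"dx":0,"dy":0,"dz":0.001,"ax":0,"ay":0,"az":0},{"jaw":0.4,"dx":0,"dy":0,"dz":0,"ax":0,"ay":0,"az":0},{"jaw":0.4,"dx":0,"dy":0,"dz":0,"ax":0,"ay":0,"az":0},{"jaw":0.4,"dx":0,"dy":0,"dz":0,"ax":0,"ay":0,"az":0}]'

```text
time_s: 14.25
position: [0.4956, -0.1047, 0.0963]
tcp_rot: [0.001, 0.0, 1.0, 0.0]
ft_force: [-4.3, 2.1, 26.5]
width: 0.0428
grasp_force: 63.6
```

Call:
apply_moves --increments '[{"jaw":0.4,"dx":0.001,"dy":0,"dz":-0.0015,"ax":0,"ay":0,"az":0},{"jaw":0.4,"dx":0,"dy":0,"dz":0,"ax":0,"ay":0,"az":0},{"jaw":0.55,"dx":0,"dy":0,"dz":0,"ax":0,"ay":0,"az":0},{"jaw":0.6,"dx":0,"dy":0,"dz":0,"ax":0,"ay":0,"az":0},{"jaw":0.65,"dx":0,"dy":0,"dz":0,"ax":0,"ay":0,"az":0}]'

```text
time_s: 14.67
position: [0.4933, -0.1046, 0.0961]
tcp_rot: [-0.0, 0.0, 1.0, -0.0]
ft_force: [-0.4, -0.4, -0.3]
width: 0.0556
grasp_force: 0.0
```

Call:
apply_moves --increments '[{"jaw":0.75,"dx":0,"dy":0,"dz":0,"ax":0,"ay":0,"az":0},{"jaw":0.9,"dx":0,"dy":0,"dz":0,"ax":0,"ay":0,"az":0},{"jaw":1,"dx":0,"dy":0,"dz":-0.02,"ax":0,"ay":0,"az":0},{"jaw":1,"dx":0,"dy":0,"dz":-0.03,"ax":0,"ay":0,"az":0},{"jaw":1,"dx":0,"dy":0,"dz":-0.03,"ax":0,"ay":0,"az":0}]'

```text
time_s: 15.08
position: [0.4926, -0.1048, 0.1767]
tcp_rot: [-0.001, 0.0, 1.0, -0.0]
ft_force: [0.7, -0.6, -0.2]
width: 0.0853
grasp_force: 0.0
```

```bash
python3 st.py .5115 .1635 .12
```

```text
t 15.0833 pos [ 0.4926 -0.1048  0.1767] yaw -0.03 z [-0.002 -0.001 -1.   ] q [-0.28  0.24  0.41  2.07 -0.13  0.85  1.78] F [ 0.7 -0.6 -0.2] w 0.0853 g 0.0
tool shift [-0.0189  0.2684  0.0565]
```

Call:
apply_moves --increments '[{"jaw":1,"dx":-0.002,"dy":0.02,"dz":0,"ax":0,"ay":0,"az":0},{"jaw":1,"dx":-0.003,"dy":0.035,"dz":0,"ax":0,"ay":0,"az":0},{"jaw":1,"dx":-0.003,"dy":0.036,"dz":0,"ax":0,"ay":0,"az":0},{"jaw":1,"dx":-0.003,"dy":0.036,"dz":0,"ax":0,"ay":0,"az":0},{"jaw":1,"dx":-0.002,"dy":0.036,"dz":0,"ax":0,"ay":0,"az":0}]'

```text
time_s: 15.5
position: [0.5063, 0.06, 0.1765]
tcp_rot: [0.0, 0.0, 1.0, 0.0]
ft_force: [0.8, -0.5, -0.0]
width: 0.0854
grasp_force: 0.0
```

Call:
apply_moves --increments '[{"jaw":1,"dx":-0.002,"dy":0.036,"dz":0.01,"ax":0,"ay":0,"az":0},{"jaw":1,"dx":-0.002,"dy":0.036,"dz":0.01,"ax":0,"ay":0,"az":0},{"jaw":1,"dx":-0.002,"dy":0.034,"dz":0.02,"ax":0,"ay":0,"az":0},{"jaw":1,"dx":0,"dy":0,"dz":0.02,"ax":0,"ay":0,"az":-4.5},{"jaw":1,"dx":0,"dy":0,"dz":0.02,"ax":0,"ay":0,"az":0}]'

```text
time_s: 15.92
position: [0.5121, 0.167, 0.0953]
tcp_rot: [0.0, -0.044, 0.999, 0.0]
ft_force: [0.8, -0.7, -0.8]
width: 0.0854
grasp_force: 0.0
```

```bash
python3 st.py .5115 .163 .045
python3 - <<'E'
from h import *
p,d=imaging.get_image("top");C=cloud("top",d);X,Y,Z=np.moveaxis(C,-1,0)
k=(d>0)&(np.hypot(X-.4925,Y+.104)<.03)&(Z>.09)&(Z<.13);B=C[k]
if len(B): print("egg",len(B),(B.min(0)+B.max(0))/2,B[:,2].max())
q,e=imaging.get_image("scene")
cv2.imwrite("pics/c8.png",np.hstack([cv2.resize(q[100:230,210:330],(370,400)),cv2.resize(p[190:270,240:330],(420,400))]))
E
```

```text
t 15.9167 pos [0.5121 0.167  0.0953] yaw 4.99 z [ 0.     0.001 -1.   ] q [-0.63  0.41  0.23  2.05 -0.14  0.7   1.36] F [ 0.8 -0.7 -0.8] w 0.0854 g 0.0
tool shift [ 0.001  -0.0039  0.0503]
egg 279 [ 0.49365211 -0.10195643  0.109113  ] 0.1280130364705152
```

View pics/c8.png

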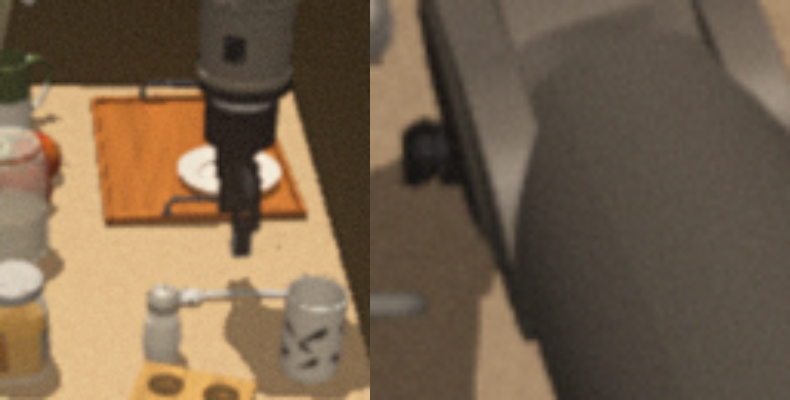

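The egg stands in the cup: its top is at z = 0.128, centred. The gripper is above the spoon handle. Descending gently.

Call:
apply_moves --increments '[{"jaw":0.6,"dx":0.001,"dy":-0.004,"dz":0.02,"ax":0,"ay":0,"az":0.4},{"jaw":0.6,"dx":0,"dy":0,"dz":0.025,"ax":0,"ay":0,"az":0},{"jaw":0.6,"dx":0,"dy":0,"dz":0.015,"ax":0,"ay":0,"az":0},{"jaw":0.6,"dx":0,"dy":0,"dz":0.005,"ax":0,"ay":0,"az":0},{"jaw":0.6,"dx":0,"dy":0,"dz":0,"ax":0,"ay":0,"az":0}]'

```text
time_s: 16.43
position: [0.5116, 0.1598, 0.0312]
tcp_rot: [-0.001, -0.035, 0.999, -0.0]
ft_force: [-0.8, 0.5, -0.2]
width: 0.0511
grasp_force: 0.0
```

```bash
python3 st.py .5115 .163 .021
```

```text
t 16.4333 pos [0.5116 0.1598 0.0312] yaw 4.02 z [-0.001 -0.001 -1.   ] q [-0.59  0.51  0.2   2.08 -0.19  0.57  1.39] F [-0.8  0.5 -0.2] w 0.0511 g 0.0
tool shift [-0.0001  0.0033  0.0102]
```

Call:
apply_moves --increments '[{"jaw":0.5,"dx":0,"dy":0.002,"dz":0.004,"ax":0,"ay":0,"az":-0.3},{"jaw":0.4,"dx":0,"dy":0,"dz":0.003,"ax":0,"ay":0,"az":0},{"jaw":0.3,"dx":0,"dy":0,"dz":0.001,"ax":0,"ay":0,"az":0},{"jaw":0.25,"dx":0,"dy":0,"dz":0,"ax":0,"ay":0,"az":0},{"jaw":0.25,"dx":0,"dy":0,"dz":0,"ax":0,"ay":0,"az":0}]'

```text
time_s: 16.85
position: [0.5118, 0.1624, 0.0237]
tcp_rot: [0.0, -0.038, 0.999, 0.0]
ft_force: [0.3, 0.2, 0.2]
width: 0.0212
grasp_force: 0.0
```

```bash
python3 st.py .5115 .163 .021
```

```text
t 16.85 pos [0.5118 0.1624 0.0237] yaw 4.39 z [ 0.  0. -1.] q [-0.59  0.53  0.2   2.08 -0.19  0.55  1.39] F [0.3 0.2 0.2] w 0.0212 g 0.0
tool shift [0.0002 0.0006 0.0027]
```

Call:
apply_moves --increments '[{"jaw":0.25,"dx":0,"dy":0,"dz":0.003,"ax":0,"ay":0,"az":0},{"jaw":0.25,"dx":0,"dy":0,"dz":0,"ax":0,"ay":0,"az":0},{"jaw":0.1,"dx":0,"dy":0,"dz":0,"ax":0,"ay":0,"az":0},{"jaw":0,"dx":0,"dy":0,"dz":0,"ax":0,"ay":0,"az":0},{"jaw":0,"dx":0,"dy":0,"dz":0,"ax":0,"ay":0,"az":0}]'

```text
time_s: 17.27
position: [0.5116, 0.1624, 0.0204]
tcp_rot: [0.0, -0.038, 0.999, 0.0]
ft_force: [-0.7, 0.7, 1.0]
width: 0.0071
grasp_force: 58.6
```

Call:
apply_moves --increments '[{"jaw":0,"dx":0,"dy":0,"dz":0,"ax":0,"ay":0,"az":0},{"jaw":0,"dx":0,"dy":0,"dz":0,"ax":0,"ay":0,"az":0},{"jaw":0,"dx":0,"dy":0,"dz":0,"ax":0,"ay":0,"az":0},{"jaw":0,"dx":0,"dy":0,"dz":0,"ax":0,"ay":0,"az":0},{"jaw":0,"dx":0,"dy":0,"dz":0,"ax":0,"ay":0,"az":0}]'

```text
time_s: 17.68
position: [0.5116, 0.1623, 0.0203]
tcp_rot: [0.0, -0.038, 0.999, 0.0]
ft_force: [-0.9, 1.1, 2.4]
width: 0.007
grasp_force: 58.8
```

Call:
apply_moves --increments '[{"jaw":0,"dx":0,"dy":0,"dz":-0.02,"ax":0,"ay":0,"az":0},{"jaw":0,"dx":0,"dy":0,"dz":-0.035,"ax":0,"ay":0,"az":0},{"jaw":0,"dx":0,"dy":0,"dz":-0.04,"ax":0,"ay":0,"az":0},{"jaw":0,"dx":0,"dy":0,"dz":-0.04,"ax":0,"ay":0,"az":0},{"jaw":0,"dx":0,"dy":0,"dz":-0.04,"ax":0,"ay":0,"az":0}]'

```text
time_s: 18.1
position: [0.5111, 0.1617, 0.197]
tcp_rot: [-0.0, -0.038, 0.999, -0.0]
ft_force: [0.3, 0.2, -0.5]
width: 0.0065
grasp_force: 58.8
```

```bash
cat > sp.py <<'E'
from h import *
P=manip.state()["position"]
for c in("scene","top"):
    p,d=imaging.get_image(c);C=cloud(c,d);X,Y,Z=np.moveaxis(C,-1,0)
    k=(d>0)&(abs(X-P[0])<.09)&(abs(Y-P[1])<.03)&(Z<P[2]+.005)&(Z>P[2]-.045)&(p.mean(2)>60);B=C[k]
    if len(B)<10: print(c,len(B));continue
    A=B[abs(B[:,0]-P[0])>.02]
    print(c,len(B),"rel",np.round(B.min(0)-P,4),np.round(B.max(0)-P,4),"dy/dx deg",np.degrees(np.arctan(np.polyfit(A[:,0],A[:,1],1)[0])),"dz/dx deg",np.degrees(np.arctan(np.polyfit(A[:,0],A[:,2],1)[0])))
E
python3 sp.py; python3 st.py .5002 -.2037 .2
```

```text
scene 121 rel [-0.0757 -0.0116 -0.0163] [0.0732 0.0187 0.0033] dy/dx deg 1.8899607318236775 dz/dx deg -0.4590962770294185
top 0
t 18.2 pos [0.5142 0.1629 0.2012] yaw 4.35 z [ 0.008  0.004 -1.   ] q [-0.66  0.26  0.28  1.98 -0.09  0.91  1.31] F [ 0.4  0.1 -1.5] w 0.0071 g 58.8
tool shift [ 0.0418 -0.3645 -0.0004]
```

Call:
apply_moves --increments '[{"jaw":0,"dx":0.001,"dy":-0.015,"dz":0,"ax":0,"ay":0,"az":0},{"jaw":0,"dx":0.003,"dy":-0.025,"dz":0,"ax":0,"ay":0,"az":0},{"jaw":0,"dx":0.004,"dy":-0.032,"dz":0,"ax":0,"ay":0,"az":0},{"jaw":0,"dx":0.004,"dy":-0.032,"dz":0,"ax":0,"ay":0,"az":0},{"jaw":0,"dx":0.004,"dy":-0.032,"dz":0,"ax":0,"ay":0,"az":0}]'

```text
time_s: 18.62
position: [0.5055, 0.024, 0.195]
tcp_rot: [-0.0, -0.038, 0.999, -0.0]
ft_force: [1.0, -0.2, -1.5]
width: 0.007
grasp_force: 58.8
```

Call:
apply_moves --increments '[{"jaw":0,"dx":0.004,"dy":-0.032,"dz":0,"ax":0,"ay":0,"az":0},{"jaw":0,"dx":0.004,"dy":-0.032,"dz":0,"ax":0,"ay":0,"az":0},{"jaw":0,"dx":0.004,"dy":-0.032,"dz":0,"ax":0,"ay":0,"az":0},{"jaw":0,"dx":0.004,"dy":-0.032,"dz":0,"ax":0,"ay":0,"az":0},{"jaw":0,"dx":0.004,"dy":-0.032,"dz":0,"ax":0,"ay":0,"az":0}]'

```text
time_s: 19.03
position: [0.4977, -0.1373, 0.1951]
tcp_rot: [-0.0, -0.038, 0.999, -0.0]
ft_force: [0.8, -0.2, -1.4]
width: 0.007
grasp_force: 58.8
```

Call:
apply_moves --increments '[{"jaw":0,"dx":0.003,"dy":-0.032,"dz":0,"ax":0,"ay":0,"az":0},{"jaw":0,"dx":0.002,"dy":-0.025,"dz":0,"ax":0,"ay":0,"az":0},{"jaw":0,"dx":0,"dy":-0.012,"dz":0,"ax":0,"ay":0,"az":0},{"jaw":0,"dx":0,"dy":0,"dz":0.02,"ax":0,"ay":0,"az":0},{"jaw":0,"dx":0,"dy":0,"dz":0.02,"ax":0,"ay":0,"az":0}]'

```text
time_s: 19.45
position: [0.4988, -0.2063, 0.1552]
tcp_rot: [0.001, -0.037, 0.999, -0.0]
ft_force: [0.8, 0.3, -0.4]
width: 0.0075
grasp_force: 58.8
```

```bash
python3 st.py .5012 -.2037 .06
```

```text
t 19.45 pos [ 0.4988 -0.2063  0.1552] yaw 4.27 z [ 0.002 -0.001 -1.   ] q [-0.1   0.34  0.45  2.02 -0.2   0.82  2.11] F [ 0.8  0.3 -0.4] w 0.0075 g 58.8
tool shift [-0.0025  0.0025  0.0952]
```

Call:
apply_moves --increments '[{"jaw":0,"dx":-0.0025,"dy":0.0025,"dz":0.03,"ax":0,"ay":0,"az":0},{"jaw":0,"dx":0,"dy":0,"dz":0.035,"ax":0,"ay":0,"az":0},{"jaw":0,"dx":0,"dy":0,"dz":0.035,"ax":0,"ay":0,"az":0},{"jaw":0,"dx":0,"dy":0,"dz":0.015,"ax":0,"ay":0,"az":0},{"jaw":0,"dx":0,"dy":0,"dz":0,"ax":0,"ay":0,"az":0}]'

```text
time_s: 19.87
position: [0.4985, -0.2016, 0.0367]
tcp_rot: [-0.003, -0.038, 0.999, 0.001]
ft_force: [-0.8, 0.9, -0.9]
width: 0.0068
grasp_force: 58.8
```

```bash
python3 st.py .5012 -.2037 .027;python3 sp.py
```

```text
t 19.8667 pos [ 0.4985 -0.2016  0.0367] yaw 4.38 z [-0.006  0.001 -1.   ] q [-0.02  0.53  0.36  2.08 -0.32  0.59  2.21] F [-0.8  0.9 -0.9] w 0.0068 g 58.8
tool shift [-0.0026 -0.0023  0.0097]
scene 212 rel [-0.0861 -0.0299 -0.032 ] [0.0876 0.0299 0.0011] dy/dx deg 1.2263947703129718 dz/dx deg -0.7094933592371564
top 851 rel [-0.09   -0.0299 -0.0412] [ 0.0898  0.03   -0.0029] dy/dx deg 2.0885530766452933 dz/dx deg 0.43577772334825493
```

Call:
apply_moves --increments '[{"jaw":0,"dx":0,"dy":0,"dz":0.004,"ax":0,"ay":0,"az":0},{"jaw":0,"dx":0,"dy":0,"dz":0.003,"ax":0,"ay":0,"az":0},{"jaw":0,"dx":0,"dy":0,"dz":0,"ax":0,"ay":0,"az":0},{"jaw":0,"dx":0,"dy":0,"dz":0,"ax":0,"ay":0,"az":0},{"jaw":0,"dx":0,"dy":0,"dz":0,"ax":0,"ay":0,"az":0}]'

```text
time_s: 20.38
position: [0.5012, -0.2021, 0.0339]
tcp_rot: [0.0, -0.038, 0.999, -0.0]
ft_force: [-0.3, 0.5, 0.9]
width: 0.0067
grasp_force: 58.8
```

```bash
python3 st.py .5012 -.2037 .027
```

```text
t 20.3833 pos [ 0.5012 -0.2021  0.0339] yaw 4.39 z [ 0.001 -0.    -1.   ] q [-0.02  0.53  0.35  2.08 -0.32  0.58  2.21] F [-0.3  0.5  0.9] w 0.0067 g 58.8
tool shift [ 0.0001 -0.0016  0.0069]
```

Call:
apply_moves --increments '[{"jaw":0,"dx":0,"dy":-0.0015,"dz":0.003,"ax":0,"ay":0,"az":0},{"jaw":0,"dx":0,"dy":0,"dz":0.003,"ax":0,"ay":0,"az":0},{"jaw":0,"dx":0,"dy":0,"dz":0,"ax":0,"ay":0,"az":0},{"jaw":0,"dx":0,"dy":0,"dz":0,"ax":0,"ay":0,"az":0},{"jaw":0,"dx":0,"dy":0,"dz":0,"ax":0,"ay":0,"az":0}]'

```text
time_s: 20.8
position: [0.501, -0.2036, 0.0272]
tcp_rot: [-0.0, -0.038, 0.999, -0.0]
ft_force: [-0.6, 1.0, -0.4]
width: 0.0065
grasp_force: 58.8
```

Release to a narrow opening (clear of the plate rim), then raise.

Call:
apply_moves --increments '[{"jaw":0,"dx":0,"dy":0,"dz":0.0007,"ax":0,"ay":0,"az":0},{"jaw":0,"dx":0,"dy":0,"dz":0,"ax":0,"ay":0,"az":0},{"jaw":0.15,"dx":0,"dy":0,"dz":0,"ax":0,"ay":0,"az":0},{"jaw":0.25,"dx":0,"dy":0,"dz":0,"ax":0,"ay":0,"az":0},{"jaw":0.3,"dx":0,"dy":0,"dz":0,"ax":0,"ay":0,"az":0}]'

```text
time_s: 21.22
position: [0.5011, -0.2036, 0.0267]
tcp_rot: [0.0, -0.038, 0.999, -0.0]
ft_force: [0.5, -0.3, 0.5]
width: 0.0255
grasp_force: 0.0
```

Call:
apply_moves --increments '[{"jaw":0.3,"dx":0,"dy":0,"dz":-0.01,"ax":0,"ay":0,"az":0},{"jaw":0.3,"dx":0,"dy":0,"dz":-0.03,"ax":0,"ay":0,"az":0},{"jaw":0.5,"dx":0,"dy":0,"dz":-0.04,"ax":0,"ay":0,"az":0},{"jaw":0.9,"dx":0,"dy":0,"dz":-0.04,"ax":0,"ay":0,"az":0},{"jaw":1,"dx":0,"dy":0,"dz":-0.04,"ax":0,"ay":0,"az":0}]'

```text
time_s: 21.63
position: [0.5003, -0.2038, 0.189]
tcp_rot: [-0.0, -0.038, 0.999, -0.0]
ft_force: [1.4, -0.1, 0.3]
width: 0.0613
grasp_force: 0.0
```

```bash
python3 st.py .44 .286 .2
```

```text
t 21.6333 pos [ 0.5003 -0.2038  0.189 ] yaw 4.35 z [-0.001 -0.    -1.   ] q [-0.13  0.29  0.48  1.99 -0.17  0.9   2.08] F [ 1.4 -0.1  0.3] w 0.0613 g 0.0
tool shift [ 0.023   0.493  -0.0111]
```

Call:
apply_moves --increments '[{"jaw":1,"dx":0.001,"dy":0.02,"dz":-0.005,"ax":0,"ay":0,"az":0},{"jaw":1,"dx":0.002,"dy":0.035,"dz":0,"ax":0,"ay":0,"az":0},{"jaw":1,"dx":0.002,"dy":0.038,"dz":0,"ax":0,"ay":0,"az":0},{"jaw":1,"dx":0.002,"dy":0.038,"dz":0,"ax":0,"ay":0,"az":0},{"jaw":1,"dx":0.002,"dy":0.038,"dz":0,"ax":0,"ay":0,"az":0}]'

```text
time_s: 22.05
position: [0.4785, -0.0345, 0.1925]
tcp_rot: [0.0, -0.038, 0.999, 0.0]
ft_force: [2.0, 0.5, 0.3]
width: 0.0855
grasp_force: 0.0
```

Call:
apply_moves --increments '[{"jaw":1,"dx":0.002,"dy":0.038,"dz":0,"ax":0,"ay":0,"az":0},{"jaw":1,"dx":0.002,"dy":0.038,"dz":0,"ax":0,"ay":0,"az":0},{"jaw":1,"dx":0.002,"dy":0.038,"dz":0,"ax":0,"ay":0,"az":0},{"jaw":1,"dx":0.002,"dy":0.038,"dz":0,"ax":0,"ay":0,"az":0},{"jaw":1,"dx":0.002,"dy":0.038,"dz":0,"ax":0,"ay":0,"az":0}]'

```text
time_s: 22.47
position: [0.454, 0.1545, 0.1926]
tcp_rot: [0.0, -0.038, 0.999, 0.0]
ft_force: [1.3, -0.4, 0.2]
width: 0.0849
grasp_force: 0.0
```

Call:
apply_moves --increments '[{"jaw":1,"dx":0.002,"dy":0.038,"dz":0,"ax":0,"ay":0,"az":0},{"jaw":1,"dx":0.001,"dy":0.038,"dz":0,"ax":0,"ay":0,"az":0},{"jaw":1,"dx":0.001,"dy":0.034,"dz":0,"ax":0,"ay":0,"az":0},{"jaw":1,"dx":0,"dy":0.024,"dz":0,"ax":0,"ay":0,"az":0},{"jaw":1,"dx":0,"dy":0,"dz":0,"ax":0,"ay":0,"az":6.5}]'

```text
time_s: 22.88
position: [0.4393, 0.2914, 0.1923]
tcp_rot: [0.0, 0.015, 1.0, 0.001]
ft_force: [-1.2, 0.6, -0.0]
width: 0.0856
grasp_force: 0.0
```

Call:
apply_moves --increments '[{"jaw":1,"dx":0,"dy":0,"dz":0,"ax":0,"ay":0,"az":6.7},{"jaw":1,"dx":0,"dy":0,"dz":0,"ax":0,"ay":0,"az":6.7},{"jaw":1,"dx":0,"dy":0,"dz":0,"ax":0,"ay":0,"az":6.7},{"jaw":1,"dx":0,"dy":0,"dz":0,"ax":0,"ay":0,"az":6.7},{"jaw":1,"dx":0,"dy":0,"dz":0,"ax":0,"ay":0,"az":6.7}]'

```text
time_s: 23.3
position: [0.4404, 0.286, 0.1923]
tcp_rot: [0.0, 0.309, 0.951, 0.0]
ft_force: [-0.3, 0.4, 0.3]
width: 0.0854
grasp_force: 0.0
```

Call:
apply_moves --increments '[{"jaw":1,"dx":0,"dy":0,"dz":0,"ax":0,"ay":0,"az":6.7},{"jaw":1,"dx":0,"dy":0,"dz":0,"ax":0,"ay":0,"az":6.7},{"jaw":1,"dx":0,"dy":0,"dz":0,"ax":0,"ay":0,"az":6.7},{"jaw":1,"dx":0,"dy":0,"dz":0,"ax":0,"ay":0,"az":6.7},{"jaw":1,"dx":0,"dy":0,"dz":0,"ax":0,"ay":0,"az":6.7}]'

```text
time_s: 23.72
position: [0.4404, 0.286, 0.1924]
tcp_rot: [0.0, 0.57, 0.822, 0.0]
ft_force: [0.2, 0.4, 0.7]
width: 0.0855
grasp_force: 0.0
```

```bash
python3 st.py .44 .286 .15
python3 - <<'E'
exec(open("m.py").read().split("z=np.load")[0])
p,d=imaging.get_image("top");np.savez("top2.npz",p=p,d=d);C=cloud("top",d);X,Y,Z=np.moveaxis(C,-1,0)
hsv=cv2.cvtColor(p,cv2.COLOR_BGR2HSV)
k=(d>0)&(abs(X-.5)<.085)&(abs(Y+.204)<.03)&(hsv[...,1]<90);B=C[k];print(len(B),B.min(0),B.max(0))
pc=[]
for a in np.arange(.42,.58,.02):
    m=(B[:,0]>a)&(B[:,0]<a+.02)
    if m.sum()>2: print(a.round(2),B[m,1].min().round(4),B[m,1].max().round(4),B[m,1].mean().round(4),B[m,2].mean().round(4))
k=(d>0)&(abs(X-.44)<.04)&(abs(Y-.286)<.04)&(Z>.09)&(Z<.1);B=C[k]
if len(B)>5:print("mug",len(B),(B.min(0)+B.max(0))/2)
E
```

```text
t 23.7167 pos [0.4404 0.286  0.1924] yaw -69.46 z [ 0.  0. -1.] q [-1.05  0.26  0.41  2.02 -0.13  0.89 -0.21] F [0.2 0.4 0.7] w 0.0855 g 0.0
tool shift [ 0.0001 -0.0004  0.0424]
296 [ 0.42990217 -0.21527822  0.00071013] [ 0.57497723 -0.1743167   0.02116224]
0.42 -0.2153 -0.2073 -0.2108 0.0091
0.44 -0.2149 -0.2051 -0.2092 0.0112
0.46 -0.212 -0.1743 -0.2062 0.0134
0.48 -0.2099 -0.2009 -0.2053 0.0137
0.5 -0.2082 -0.1994 -0.2038 0.0139
0.52 -0.2098 -0.1909 -0.2014 0.0127
0.54 -0.214 -0.1879 -0.2007 0.0099
0.56 -0.2123 -0.1876 -0.1991 0.0103
```

The spoon lies at (0.502,-0.204) with a yaw of 4.6°, as wanted. Now the mug.

Call:
apply_moves --increments '[{"jaw":1,"dx":0,"dy":0,"dz":0,"ax":0,"ay":0,"az":6.5},{"jaw":1,"dx":0,"dy":0,"dz":0,"ax":0,"ay":0,"az":6.5},{"jaw":1,"dx":0,"dy":0,"dz":0.01,"ax":0,"ay":0,"az":6.5},{"jaw":1,"dx":0,"dy":0,"dz":0.015,"ax":0,"ay":0,"az":0},{"jaw":1,"dx":0,"dy":0,"dz":0.01,"ax":0,"ay":0,"az":0}]'

```text
time_s: 24.18
position: [0.4401, 0.2862, 0.1563]
tcp_rot: [-0.0, 0.698, 0.717, 0.0]
ft_force: [-0.7, 0.0, -1.1]
width: 0.0855
grasp_force: 0.0
```

```bash
python3 st.py .44 .286 .055
python3 - <<'E'
from h import *
p,d=imaging.get_image("scene"); q,e=imaging.get_image("top")
C=cloud("scene",d);X,Y,Z=np.moveaxis(C,-1,0)
for nm,D,I,c in(("scene",d,p,"scene"),("top",e,q,"top")):
    C=cloud(c,D);X,Y,Z=np.moveaxis(C,-1,0)
    k=(D>0)&(abs(X-.44)<.045)&(abs(Y-.286)<.045)&(Z>.02)&(Z<.08)&(cv2.cvtColor(I,cv2.COLOR_BGR2HSV)[...,1]<90)
    B=C[k]
    if len(B)>5: print(nm,"mug",len(B),np.percentile(B,1,0).round(4),np.percentile(B,99,0).round(4))
cv2.imwrite("pics/c9.png",np.hstack([cv2.resize(p[150:270,250:370],(400,400)),cv2.resize(q[200:280,180:270],(400,400))]))
E
```

```text
t 24.1833 pos [0.4401 0.2862 0.1563] yaw -88.46 z [ 0.  0. -1.] q [-1.08  0.31  0.46  2.05 -0.19  0.82 -0.49] F [-0.7  0.  -1.1] w 0.0855 g 0.0
tool shift [-2.000e-04 -1.000e-04  1.013e-01]
scene mug 350 [0.4112 0.2601 0.0203] [0.468  0.322  0.0796]
```

View pics/c9.png

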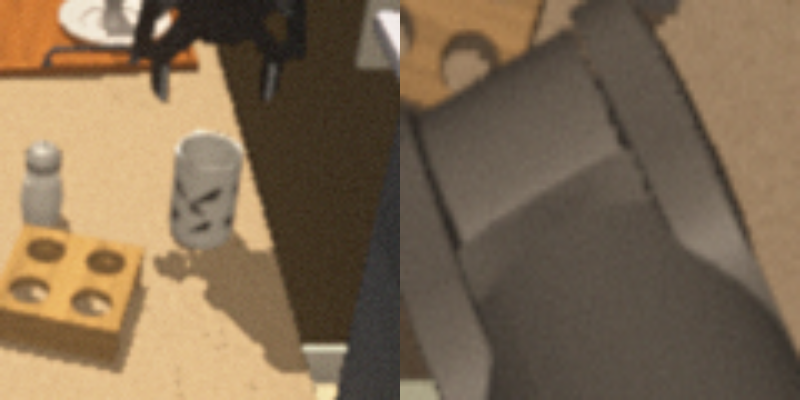

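The open fingers straddle the mug (crop: fingers at 160 and 270, mug at 207). Descending.

Call:
apply_moves --increments '[{"jaw":1,"dx":0,"dy":0,"dz":0.02,"ax":0,"ay":0,"az":0},{"jaw":1,"dx":0,"dy":0,"dz":0.03,"ax":0,"ay":0,"az":0},{"jaw":1,"dx":0,"dy":0,"dz":0.03,"ax":0,"ay":0,"az":0},{"jaw":1,"dx":0,"dy":0,"dz":0.015,"ax":0,"ay":0,"az":0},{"jaw":1,"dx":0,"dy":0,"dz":0,"ax":0,"ay":0,"az":0}]'

```text
time_s: 24.7
position: [0.4392, 0.2852, 0.0595]
tcp_rot: [-0.0, 0.698, 0.716, -0.002]
ft_force: [-0.8, -0.4, 0.6]
width: 0.0854
grasp_force: 0.0
```

Call:
apply_moves --increments '[{"jaw":0.8,"dx":0,"dy":0,"dz":0,"ax":0,"ay":0,"az":0},{"jaw":0.7,"dx":0,"dy":0,"dz":0,"ax":0,"ay":0,"az":0},{"jaw":0.5,"dx":0,"dy":0,"dz":0,"ax":0,"ay":0,"az":0},{"jaw":0.5,"dx":0,"dy":0,"dz":0,"ax":0,"ay":0,"az":0},{"jaw":0.5,"dx":0,"dy":0,"dz":0,"ax":0,"ay":0,"az":0}]'

```text
time_s: 25.12
position: [0.441, 0.2868, 0.0633]
tcp_rot: [-0.0, 0.698, 0.716, 0.001]
ft_force: [-2.5, -1.2, 6.8]
width: 0.0595
grasp_force: 63.5
```

```bash
python3 st.py .44 .286 .055
```

```text
t 25.1167 pos [0.441  0.2868 0.0633] yaw -88.59 z [ 0.001  0.002 -1.   ] q [-1.01  0.46  0.39  2.1  -0.29  0.62 -0.4 ] F [-2.5 -1.2  6.8] w 0.0595 g 63.5
tool shift [-0.0008 -0.001   0.0083]
```

Call:
apply_moves --increments '[{"jaw":0.5,"dx":0,"dy":0,"dz":-0.015,"ax":0,"ay":0,"az":0},{"jaw":0.5,"dx":0,"dy":0,"dz":-0.03,"ax":0,"ay":0,"az":0},{"jaw":0.5,"dx":0,"dy":0,"dz":-0.04,"ax":0,"ay":0,"az":0},{"jaw":0.5,"dx":0,"dy":0,"dz":-0.04,"ax":0,"ay":0,"az":0},{"jaw":0.5,"dx":0,"dy":0,"dz":-0.04,"ax":0,"ay":0,"az":-2.9}]'

```text
time_s: 25.53
position: [0.4403, 0.2856, 0.2295]
tcp_rot: [0.0, 0.681, 0.733, 0.0]
ft_force: [0.5, 1.9, -2.8]
width: 0.0594
grasp_force: 66.0
```

```bash
python3 st.py .5050 -.2663 .23
```

```text
t 25.5333 pos [0.4403 0.2856 0.2295] yaw -85.78 z [ 0.001  0.    -1.   ] q [-1.12  0.21  0.49  1.98 -0.12  0.97 -0.5 ] F [ 0.5  1.9 -2.8] w 0.0594 g 66.0
tool shift [-0.5552  0.024  -0.0007]
```

Call:
apply_moves --increments '[{"jaw":0.5,"dx":-0.012,"dy":0,"dz":0,"ax":0,"ay":0,"az":0},{"jaw":0.5,"dx":-0.025,"dy":0.001,"dz":0,"ax":0,"ay":0,"az":0},{"jaw":0.5,"dx":-0.034,"dy":0.0015,"dz":0,"ax":0,"ay":0,"az":0},{"jaw":0.5,"dx":-0.034,"dy":0.0015,"dz":0,"ax":0,"ay":0,"az":0},{"jaw":0.5,"dx":-0.034,"dy":0.0015,"dz":0,"ax":0,"ay":0,"az":0}]'

```text
time_s: 25.95
position: [0.4562, 0.1466, 0.2277]
tcp_rot: [-0.0, 0.68, 0.733, 0.001]
ft_force: [0.0, 0.4, -3.3]
width: 0.0592
grasp_force: 66.0
```

Call:
apply_moves --increments '[{"jaw":0.5,"dx":-0.034,"dy":0.0015,"dz":0,"ax":0,"ay":0,"az":0},{"jaw":0.5,"dx":-0.034,"dy":0.0015,"dz":0,"ax":0,"ay":0,"az":0},{"jaw":0.5,"dx":-0.034,"dy":0.0015,"dz":0,"ax":0,"ay":0,"az":0},{"jaw":0.5,"dx":-0.034,"dy":0.0015,"dz":0,"ax":0,"ay":0,"az":0},{"jaw":0.5,"dx":-0.034,"dy":0.0015,"dz":0,"ax":0,"ay":0,"az":0}]'

```text
time_s: 26.37
position: [0.4763, -0.0227, 0.2277]
tcp_rot: [0.0, 0.68, 0.733, 0.001]
ft_force: [0.8, 0.3, -3.6]
width: 0.0595
grasp_force: 66.0
```

Call:
apply_moves --increments '[{"jaw":0.5,"dx":-0.034,"dy":0.0015,"dz":0,"ax":0,"ay":0,"az":0},{"jaw":0.5,"dx":-0.034,"dy":0.0015,"dz":0,"ax":0,"ay":0,"az":0},{"jaw":0.5,"dx":-0.034,"dy":0.0015,"dz":0,"ax":0,"ay":0,"az":0},{"jaw":0.5,"dx":-0.034,"dy":0.0015,"dz":0,"ax":0,"ay":0,"az":0},{"jaw":0.5,"dx":-0.034,"dy":0.0015,"dz":0,"ax":0,"ay":0,"az":0}]'

```text
time_s: 26.78
position: [0.4966, -0.1916, 0.2277]
tcp_rot: [0.0, 0.68, 0.733, 0.001]
ft_force: [1.4, 0.5, -3.4]
width: 0.0594
grasp_force: 66.0
```

Call:
apply_moves --increments '[{"jaw":0.5,"dx":-0.034,"dy":0.0015,"dz":0,"ax":0,"ay":0,"az":0},{"jaw":0.5,"dx":-0.025,"dy":0.001,"dz":0,"ax":0,"ay":0,"az":0},{"jaw":0.5,"dx":-0.015,"dy":0.001,"dz":0,"ax":0,"ay":0,"az":0},{"jaw":0.5,"dx":0,"dy":0,"dz":0,"ax":0,"ay":0,"az":0},{"jaw":0.5,"dx":0,"dy":0,"dz":0,"ax":0,"ay":0,"az":0}]'

```text
time_s: 27.2
position: [0.5053, -0.2644, 0.2273]
tcp_rot: [0.0, 0.681, 0.733, 0.0]
ft_force: [-1.0, 0.4, -3.2]
width: 0.0597
grasp_force: 66.0
```

```bash
python3 st.py .5050 -.2663 .11
```

```text
t 27.2 pos [ 0.5053 -0.2644  0.2273] yaw -85.8 z [ 0.001 -0.    -1.   ] q [-0.25  0.35  0.78  1.9  -0.29  1.01  0.73] F [-1.   0.4 -3.2] w 0.0597 g 66.0
tool shift [-0.0019 -0.0006  0.1173]
```

Call:
apply_moves --increments '[{"jaw":0.5,"dx":-0.002,"dy":0,"dz":0.02,"ax":0,"ay":0,"az":0},{"jaw":0.5,"dx":0,"dy":0,"dz":0.035,"ax":0,"ay":0,"az":0},{"jaw":0.5,"dx":0,"dy":0,"dz":0.035,"ax":0,"ay":0,"az":0},{"jaw":0.5,"dx":0,"dy":0,"dz":0.03,"ax":0,"ay":0,"az":0},{"jaw":0.5,"dx":0,"dy":0,"dz":0.01,"ax":0,"ay":0,"az":0}]'

```text
time_s: 27.62
position: [0.5044, -0.2631, 0.0935]
tcp_rot: [-0.002, 0.679, 0.734, -0.001]
ft_force: [-1.7, 0.7, -2.8]
width: 0.0594
grasp_force: 66.2
```

Call:
apply_moves --increments '[{"jaw":0.5,"dx":0,"dy":0,"dz":0,"ax":0,"ay":0,"az":0},{"jaw":0.5,"dx":0,"dy":0,"dz":0,"ax":0,"ay":0,"az":0},{"jaw":0.5,"dx":0,"dy":0,"dz":0,"ax":0,"ay":0,"az":0},{"jaw":0.5,"dx":0,"dy":0,"dz":0,"ax":0,"ay":0,"az":0},{"jaw":0.5,"dx":0,"dy":0,"dz":0,"ax":0,"ay":0,"az":0}]'

```text
time_s: 28.03
position: [0.5066, -0.2656, 0.0981]
tcp_rot: [0.001, 0.68, 0.733, 0.001]
ft_force: [-0.7, 0.4, -3.7]
width: 0.0593
grasp_force: 66.2
```

```bash
python3 st.py .5050 -.2663 .07
python3 - <<'E'
from h import *
P=manip.state()["position"]
ims=[]
for c in("scene","top"):
    I,D=imaging.get_image(c);C=cloud(c,D);X,Y,Z=np.moveaxis(C,-1,0);ims.append(I)
    k=(D>0)&(abs(X-P[0])<.05)&(Y>P[1]-.075)&(Y<P[1]+.04)&(Z>.03)&(Z<.13)&(cv2.cvtColor(I,cv2.COLOR_BGR2HSV)[...,1]<90)&(I.mean(2)>60)
    B=C[k]
    for a in np.arange(.03,.13,.02):
        m=(B[:,2]>a)&(B[:,2]<a+.02)
        if m.sum()>3: print(c,a.round(2),m.sum(),B[m].min(0).round(4),B[m].max(0).round(4))
cv2.imwrite("pics/c10.png",np.hstack([cv2.resize(ims[0][90:190,210:330],(400,400)),cv2.resize(ims[1][150:280,330:480],(400,400))]))
E
```

```text
t 28.0333 pos [ 0.5066 -0.2656  0.0981] yaw -85.69 z [ 0.002 -0.    -1.   ] q [-0.13  0.52  0.66  1.99 -0.46  0.77  0.87] F [-0.7  0.4 -3.7] w 0.0593 g 66.2
tool shift [-0.0006 -0.0017  0.0281]
scene 0.03 14 [ 0.5034 -0.3399  0.0351] [ 0.5559 -0.2317  0.0493]
scene 0.05 43 [ 0.4818 -0.2543  0.0506] [ 0.5339 -0.227   0.0699]
scene 0.07 56 [ 0.4777 -0.2546  0.0701] [ 0.5342 -0.2264  0.0897]
scene 0.09 69 [ 0.4738 -0.2626  0.0909] [ 0.5397 -0.2274  0.11  ]
scene 0.11 107 [ 0.4706 -0.2946  0.1105] [ 0.5401 -0.2279  0.1299]
top 0.03 75 [ 0.493  -0.2935  0.0403] [ 0.532  -0.2342  0.05  ]
top 0.05 58 [ 0.4895 -0.2929  0.0501] [ 0.5329 -0.235   0.0697]
top 0.07 37 [ 0.4823 -0.292   0.0701] [ 0.5353 -0.2363  0.0894]
top 0.09 7 [ 0.4867 -0.2779  0.0904] [ 0.5359 -0.2357  0.1099]
top 0.11 33 [ 0.4797 -0.2556  0.1125] [ 0.5308 -0.2327  0.1298]
```

View pics/c10.png

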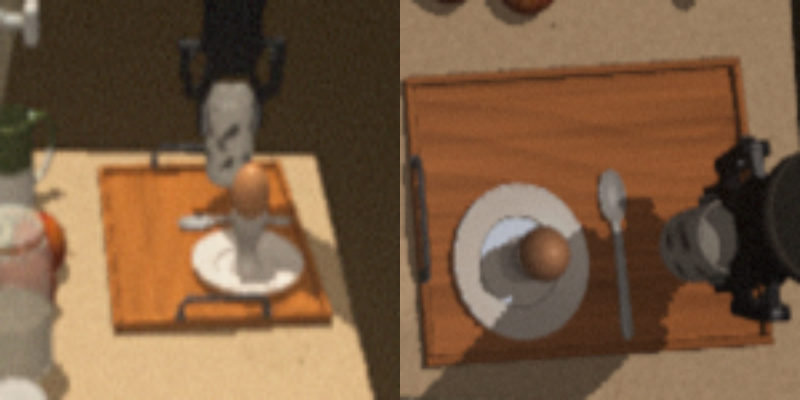

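The picture shows the egg upright in its cup on the plate at about (545,253), the spoon at (617,250) and the mug above its place at (690,240). Lowering the mug.

Call:
apply_moves --increments '[{"jaw":0.5,"dx":-0.0005,"dy":-0.001,"dz":0.01,"ax":0,"ay":0,"az":0},{"jaw":0.5,"dx":0,"dy":0,"dz":0.01,"ax":0,"ay":0,"az":0},{"jaw":0.5,"dx":0,"dy":0,"dz":0.004,"ax":0,"ay":0,"az":0},{"jaw":0.5,"dx":0,"dy":0,"dz":0,"ax":0,"ay":0,"az":0},{"jaw":0.5,"dx":0,"dy":0,"dz":0,"ax":0,"ay":0,"az":0}]'

```text
time_s: 28.55
position: [0.5044, -0.2661, 0.072]
tcp_rot: [-0.001, 0.68, 0.733, -0.0]
ft_force: [-0.2, -0.5, -3.1]
width: 0.0595
grasp_force: 66.2
```

Call:
apply_moves --increments '[{"jaw":0.5,"dx":0,"dy":0,"dz":0.002,"ax":0,"ay":0,"az":0},{"jaw":0.5,"dx":0,"dy":0,"dz":0,"ax":0,"ay":0,"az":0},{"jaw":0.5,"dx":0,"dy":0,"dz":0,"ax":0,"ay":0,"az":0},{"jaw":0.5,"dx":0,"dy":0,"dz":0,"ax":0,"ay":0,"az":0},{"jaw":0.5,"dx":0,"dy":0,"dz":0,"ax":0,"ay":0,"az":0}]'

```text
time_s: 28.97
position: [0.505, -0.2661, 0.0708]
tcp_rot: [0.0, 0.68, 0.733, 0.0]
ft_force: [0.5, -0.1, -2.6]
width: 0.0596
grasp_force: 66.2
```

Call:
apply_moves --increments '[{"jaw":0.5,"dx":0,"dy":0,"dz":0.0015,"ax":0,"ay":0,"az":0},{"jaw":0.5,"dx":0,"dy":0,"dz":0,"ax":0,"ay":0,"az":0},{"jaw":0.72,"dx":0,"dy":0,"dz":0,"ax":0,"ay":0,"az":0},{"jaw":0.8,"dx":0,"dy":0,"dz":0,"ax":0,"ay":0,"az":0},{"jaw":0.9,"dx":0,"dy":0,"dz":0,"ax":0,"ay":0,"az":0}]'

```text
time_s: 29.38
position: [0.505, -0.2661, 0.0692]
tcp_rot: [0.0, 0.68, 0.733, 0.0]
ft_force: [-0.1, -0.7, -0.4]
width: 0.0765
grasp_force: 0.0
```

Call:
apply_moves --increments '[{"jaw":1,"dx":0,"dy":0,"dz":0,"ax":0,"ay":0,"az":0},{"jaw":1,"dx":0,"dy":0,"dz":-0.02,"ax":0,"ay":0,"az":0},{"jaw":1,"dx":0,"dy":0,"dz":-0.035,"ax":0,"ay":0,"az":0},{"jaw":1,"dx":0,"dy":0,"dz":-0.035,"ax":0,"ay":0,"az":0},{"jaw":1,"dx":0,"dy":0,"dz":-0.035,"ax":0,"ay":0,"az":0}]'

```text
time_s: 29.8
position: [0.5044, -0.2662, 0.1954]
tcp_rot: [-0.0, 0.68, 0.733, -0.0]
ft_force: [0.6, -0.6, 1.0]
width: 0.0854
grasp_force: 0.0
```

```bash
python3 st.py .5905 .268 .195
```

```text
t 29.8 pos [ 0.5044 -0.2662  0.1954] yaw -85.74 z [-0.001 -0.    -1.   ] q [-0.23  0.39  0.76  1.93 -0.33  0.95  0.77] F [ 0.6 -0.6  1. ] w 0.0854 g 0.0
tool shift [5.263e-01 1.255e-01 2.000e-04]
```

Call:
apply_moves --increments '[{"jaw":1,"dx":0.02,"dy":0.005,"dz":0,"ax":0,"ay":0,"az":0},{"jaw":1,"dx":0.035,"dy":0.008,"dz":0,"ax":0,"ay":0,"az":0},{"jaw":1,"dx":0.037,"dy":0.009,"dz":0,"ax":0,"ay":0,"az":0},{"jaw":1,"dx":0.037,"dy":0.009,"dz":0,"ax":0,"ay":0,"az":0},{"jaw":1,"dx":0.037,"dy":0.009,"dz":0,"ax":0,"ay":0,"az":0}]'

```text
time_s: 30.22
position: [0.5323, -0.0958, 0.1943]
tcp_rot: [0.0, 0.68, 0.733, 0.0]
ft_force: [1.3, 0.1, 0.0]
width: 0.0849
grasp_force: 0.0
```

Call:
apply_moves --increments '[{"jaw":1,"dx":0.037,"dy":0.009,"dz":0,"ax":0,"ay":0,"az":0},{"jaw":1,"dx":0.037,"dy":0.009,"dz":0,"ax":0,"ay":0,"az":0},{"jaw":1,"dx":0.037,"dy":0.009,"dz":0,"ax":0,"ay":0,"az":0},{"jaw":1,"dx":0.037,"dy":0.009,"dz":0,"ax":0,"ay":0,"az":0},{"jaw":1,"dx":0.037,"dy":0.009,"dz":0,"ax":0,"ay":0,"az":0}]'

```text
time_s: 30.63
position: [0.5634, 0.0924, 0.1943]
tcp_rot: [0.0, 0.68, 0.733, 0.0]
ft_force: [1.1, -0.5, 0.4]
width: 0.0855
grasp_force: 0.0
```

Call:
apply_moves --increments '[{"jaw":1,"dx":0.037,"dy":0.009,"dz":0,"ax":0,"ay":0,"az":0},{"jaw":1,"dx":0.037,"dy":0.009,"dz":0,"ax":0,"ay":0,"az":0},{"jaw":1,"dx":0.037,"dy":0.009,"dz":0,"ax":0,"ay":0,"az":0},{"jaw":1,"dx":0.037,"dy":0.008,"dz":0,"ax":0,"ay":0,"az":0},{"jaw":1,"dx":0.027,"dy":0.006,"dz":0,"ax":0,"ay":0,"az":0}]'

```text
time_s: 31.05
position: [0.5909, 0.2719, 0.1939]
tcp_rot: [-0.0, 0.679, 0.734, 0.0]
ft_force: [0.6, 0.7, -0.6]
width: 0.0854
grasp_force: 0.0
```

Call:
apply_moves --increments '[{"jaw":1,"dx":0,"dy":0,"dz":0,"ax":0,"ay":0,"az":-6.7},{"jaw":1,"dx":0,"dy":0,"dz":0,"ax":0,"ay":0,"az":-6.7},{"jaw":1,"dx":0,"dy":0,"dz":0,"ax":0,"ay":0,"az":-6.7},{"jaw":1,"dx":0,"dy":0,"dz":0,"ax":0,"ay":0,"az":-6.7},{"jaw":1,"dx":0,"dy":0,"dz":0,"ax":0,"ay":0,"az":-6.7}]'

```text
time_s: 31.47
position: [0.5911, 0.268, 0.194]
tcp_rot: [-0.0, 0.437, 0.899, -0.0]
ft_force: [0.6, -0.6, 0.7]
width: 0.0855
grasp_force: 0.0
```

Call:
apply_moves --increments '[{"jaw":1,"dx":0,"dy":0,"dz":0,"ax":0,"ay":0,"az":-6.7},{"jaw":1,"dx":0,"dy":0,"dz":0,"ax":0,"ay":0,"az":-6.7},{"jaw":1,"dx":0,"dy":0,"dz":0,"ax":0,"ay":0,"az":-6.7},{"jaw":1,"dx":0,"dy":0,"dz":0,"ax":0,"ay":0,"az":-6.7},{"jaw":1,"dx":0,"dy":0,"dz":0,"ax":0,"ay":0,"az":-6.7}]'

```text
time_s: 31.88
position: [0.5912, 0.2678, 0.194]
tcp_rot: [-0.0, 0.16, 0.987, -0.0]
ft_force: [-0.2, -0.2, 0.6]
width: 0.0859
grasp_force: 0.0
```

Call:
apply_moves --increments '[{"jaw":1,"dx":0,"dy":0,"dz":0,"ax":0,"ay":0,"az":-6.7},{"jaw":1,"dx":0,"dy":0,"dz":0,"ax":0,"ay":0,"az":-6.7},{"jaw":1,"dx":0,"dy":0,"dz":0,"ax":0,"ay":0,"az":-6.6},{"jaw":1,"dx":0,"dy":0,"dz":0.01,"ax":0,"ay":0,"az":0},{"jaw":1,"dx":0,"dy":0,"dz":0.02,"ax":0,"ay":0,"az":0}]'

```text
time_s: 32.3
position: [0.5924, 0.2682, 0.1654]
tcp_rot: [0.002, -0.009, 1.0, 0.001]
ft_force: [0.8, 0.1, -0.9]
width: 0.0854
grasp_force: 0.0
```

```bash
python3 st.py .5905 .268 .05
cat > fin.py <<'E'
from h import *
import sys
th=np.radians(4.4);pl=np.array([.4925,-.104]);M=np.array([[np.cos(th),-np.sin(th)],[np.sin(th),np.cos(th)]])
for c in("top","scene"):
    I,D=imaging.get_image(c);C=cloud(c,D);hsv=cv2.cvtColor(I,cv2.COLOR_BGR2HSV);Q=(C[...,:2]-pl)@M;Z=C[...,2]
    cv2.imwrite(f"pics/{sys.argv[1]}_{c}.png",cv2.resize(I[160:270,330:480] if c=="top" else I[100:180,220:340],(720,540)))
    def rp(n,k):
        k=k&(D>0)
        if k.sum()>4:
            B=np.c_[Q[k],Z[k]];print(c,n,k.sum(),np.percentile(B,1,0).round(4),np.percentile(B,99,0).round(4),"mid",((B.min(0)+B.max(0))/2).round(4))
    w=hsv[...,1]<90
    rp("egg",(np.hypot(Q[...,0],Q[...,1])<.035)&(Z>.085)&(Z<.14))
    rp("mugtop",(abs(Q[...,0])<.05)&(abs(Q[...,1]+.165)<.036)&(Z>.092)&(Z<.113))
    rp("mughandle",(abs(Q[...,0])<.03)&(Q[...,1]<-.2)&(Q[...,1]>-.235)&(Z>.045)&(Z<.1))
    rp("spoon",w&(abs(Q[...,0])<.085)&(abs(Q[...,1]+.1)<.022)&(Z>.005)&(Z<.03))
    rp("salt",(abs(Q[...,0]-.083)<.03)&(abs(Q[...,1]+.163)<.035)&(Z>.075)&(Z<.11))
E
python3 fin.py d1
```

```text
t 32.3 pos [0.5924 0.2682 0.1654] yaw 1.07 z [ 0.003  0.002 -1.   ] q [-0.73  0.48  0.28  1.75 -0.16  0.93  1.2 ] F [ 0.8  0.1 -0.9] w 0.0854 g 0.0
tool shift [ 0.0023 -0.0004  0.1154]
top egg 282 [-0.0197 -0.0172  0.0888] [0.0227 0.0213 0.1273] mid [0.0013 0.0024 0.1077]
top mugtop 179 [-0.0285 -0.1916  0.0923] [ 0.0291 -0.1306  0.1074] mid [ 0.0005 -0.1638  0.0999]
top mughandle 31 [-0.0049 -0.2176  0.0754] [ 0.0056 -0.201   0.0944] mid [ 0.0004 -0.2093  0.0837]
top spoon 290 [-0.068  -0.1127  0.0056] [ 0.0726 -0.0882  0.0205] mid [ 0.0021 -0.1009  0.0133]
scene egg 118 [-0.0202 -0.0033  0.0862] [0.0211 0.0274 0.1283] mid [0.0006 0.0116 0.1073]
scene mugtop 33 [-0.0298 -0.1854  0.0922] [ 0.003  -0.1293  0.1077] mid [-0.0134 -0.1577  0.0999]
scene spoon 29 [-0.066  -0.1178  0.009 ] [ 0.0397 -0.0851  0.0218] mid [-0.013  -0.1024  0.0149]
```

The mug is at (0.000,-0.162) from the plate in tray axes, with its handle straight right. Now the salt.

Call:
apply_moves --increments '[{"jaw":1,"dx":0,"dy":0,"dz":0.025,"ax":0,"ay":0,"az":0},{"jaw":1,"dx":0,"dy":0,"dz":0.03,"ax":0,"ay":0,"az":0},{"jaw":1,"dx":0,"dy":0,"dz":0.03,"ax":0,"ay":0,"az":0},{"jaw":1,"dx":0,"dy":0,"dz":0.02,"ax":0,"ay":0,"az":0},{"jaw":1,"dx":0,"dy":0,"dz":0.008,"ax":0,"ay":0,"az":0}]'

```text
time_s: 32.82
position: [0.5897, 0.2673, 0.0482]
tcp_rot: [-0.002, -0.01, 1.0, -0.001]
ft_force: [-0.6, -0.4, -0.6]
width: 0.0853
grasp_force: 0.0
```

Call:
apply_moves --increments '[{"jaw":0.8,"dx":0,"dy":0,"dz":0,"ax":0,"ay":0,"az":0},{"jaw":0.6,"dx":0,"dy":0,"dz":0,"ax":0,"ay":0,"az":0},{"jaw":0.4,"dx":0,"dy":0,"dz":0,"ax":0,"ay":0,"az":0},{"jaw":0.35,"dx":0,"dy":0,"dz":0,"ax":0,"ay":0,"az":0},{"jaw":0.35,"dx":0,"dy":0,"dz":0,"ax":0,"ay":0,"az":0}]'

```text
time_s: 33.23
position: [0.5923, 0.2687, 0.0532]
tcp_rot: [0.001, -0.011, 1.0, 0.001]
ft_force: [-1.5, 1.3, 9.9]
width: 0.0363
grasp_force: 58.9
```

Call:
apply_moves --increments '[{"jaw":0.35,"dx":0,"dy":0,"dz":0,"ax":0,"ay":0,"az":0},{"jaw":0.35,"dx":0,"dy":0,"dz":0,"ax":0,"ay":0,"az":0},{"jaw":0.35,"dx":0,"dy":0,"dz":0,"ax":0,"ay":0,"az":0},{"jaw":0.35,"dx":0,"dy":0,"dz":0,"ax":0,"ay":0,"az":0},{"jaw":0.35,"dx":0,"dy":0,"dz":0,"ax":0,"ay":0,"az":0}]'

```text
time_s: 33.65
position: [0.5922, 0.2687, 0.0532]
tcp_rot: [0.001, -0.011, 1.0, 0.001]
ft_force: [-1.0, 0.8, 9.5]
width: 0.0364
grasp_force: 58.9
```

```bash
python3 st.py .5905 .268 .05
```

```text
t 33.65 pos [0.5922 0.2687 0.0532] yaw 1.28 z [ 0.003  0.002 -1.   ] q [-0.7   0.62  0.24  1.81 -0.2   0.73  1.24] F [-1.   0.8  9.5] w 0.0364 g 58.9
tool shift [ 0.0017 -0.0006  0.0032]
```

Call:
apply_moves --increments '[{"jaw":0.35,"dx":0,"dy":0,"dz":-0.01,"ax":0,"ay":0,"az":0},{"jaw":0.35,"dx":0,"dy":0,"dz":-0.025,"ax":0,"ay":0,"az":0},{"jaw":0.35,"dx":0,"dy":0,"dz":-0.035,"ax":0,"ay":0,"az":0},{"jaw":0.35,"dx":0,"dy":0,"dz":-0.03,"ax":0,"ay":0,"az":0},{"jaw":0.35,"dx":0,"dy":0,"dz":-0.015,"ax":0,"ay":0,"az":0}]'

```text
time_s: 34.07
position: [0.5926, 0.2683, 0.1714]
tcp_rot: [0.002, -0.011, 1.0, 0.001]
ft_force: [0.9, -0.1, -0.7]
width: 0.0365
grasp_force: 59.7
```

```bash
python3 - <<'E'
from h import *
th=np.radians(4.4);print("goal",np.array([.4925,-.104])+np.array([[np.cos(th),-np.sin(th)],[np.sin(th),np.cos(th)]])@np.array([.0825,-.162]))
P=manip.state()["position"]
I,D=imaging.get_image("scene");C=cloud("scene",D);X,Y,Z=np.moveaxis(C,-1,0)
k=(D>0)&(abs(X-P[0])<.035)&(abs(Y-P[1])<.035)&(Z<P[2]+.05)&(Z>P[2]-.07)&(I.mean(2)>60);B=C[k]-P
for a in np.arange(-.07,.05,.012):
    m=(B[:,2]>a)&(B[:,2]<a+.012)
    if m.sum()>2: print(a.round(3),m.sum(),B[m].min(0).round(4),B[m].max(0).round(4))
E
python3 st.py .5872 -.2592 .15
```

```text
goal [ 0.58718533 -0.25919323]
-0.058 9 [-0.0123  0.0033 -0.051 ] [ 0.0146  0.0183 -0.0462]
-0.046 39 [-0.0216  0.0031 -0.0457] [ 0.0179  0.0202 -0.034 ]
-0.034 39 [-0.021   0.0054 -0.0334] [ 0.0181  0.0232 -0.0223]
-0.022 43 [-0.024   0.0002 -0.022 ] [ 0.0182  0.0247 -0.0101]
-0.01 37 [-0.0203  0.0036 -0.0099] [0.0154 0.0323 0.0016]
0.002 27 [-0.0201  0.0022  0.0028] [0.0155 0.0326 0.0139]
0.014 13 [-0.0194  0.0036  0.0142] [0.0129 0.0326 0.0252]
0.026 5 [-0.0194 -0.0022  0.0265] [0.0131 0.0126 0.0284]
t 34.1167 pos [0.5933 0.2686 0.1731] yaw 1.25 z [ 0.006  0.004 -1.   ] q [-0.73  0.47  0.28  1.75 -0.16  0.94  1.2 ] F [1.9 0.6 1.8] w 0.0365 g 59.7
tool shift [ 0.0178 -0.5277  0.021 ]
```

Call:
apply_moves --increments '[{"jaw":0.35,"dx":0,"dy":-0.012,"dz":0,"ax":0,"ay":0,"az":0},{"jaw":0.35,"dx":0.001,"dy":-0.025,"dz":0,"ax":0,"ay":0,"az":0},{"jaw":0.35,"dx":0.001,"dy":-0.035,"dz":0,"ax":0,"ay":0,"az":0},{"jaw":0.35,"dx":0.001,"dy":-0.035,"dz":0,"ax":0,"ay":0,"az":0},{"jaw":0.35,"dx":0.001,"dy":-0.035,"dz":0,"ax":0,"ay":0,"az":0}]'

```text
time_s: 34.53
position: [0.5895, 0.1236, 0.1658]
tcp_rot: [-0.0, -0.011, 1.0, -0.0]
ft_force: [0.7, -0.9, -1.0]
width: 0.0365
grasp_force: 59.7
```

Call:
apply_moves --increments '[{"jaw":0.35,"dx":0.001,"dy":-0.035,"dz":0,"ax":0,"ay":0,"az":0},{"jaw":0.35,"dx":0.001,"dy":-0.035,"dz":0,"ax":0,"ay":0,"az":0},{"jaw":0.35,"dx":0.001,"dy":-0.035,"dz":0,"ax":0,"ay":0,"az":0},{"jaw":0.35,"dx":0.001,"dy":-0.035,"dz":0,"ax":0,"ay":0,"az":0},{"jaw":0.35,"dx":0.001,"dy":-0.035,"dz":0,"ax":0,"ay":0,"az":0}]'

```text
time_s: 34.95
position: [0.5882, -0.0516, 0.166]
tcp_rot: [-0.0, -0.011, 1.0, -0.0]
ft_force: [0.4, 0.3, -0.2]
width: 0.0365
grasp_force: 59.7
```

Call:
apply_moves --increments '[{"jaw":0.35,"dx":0.001,"dy":-0.035,"dz":0,"ax":0,"ay":0,"az":0},{"jaw":0.35,"dx":0.001,"dy":-0.035,"dz":0,"ax":0,"ay":0,"az":0},{"jaw":0.35,"dx":0.001,"dy":-0.035,"dz":0,"ax":0,"ay":0,"az":0},{"jaw":0.35,"dx":0.001,"dy":-0.035,"dz":0,"ax":0,"ay":0,"az":0},{"jaw":0.35,"dx":0.001,"dy":-0.03,"dz":0,"ax":0,"ay":0,"az":0}]'

```text
time_s: 35.37
position: [0.5867, -0.2224, 0.166]
tcp_rot: [-0.0, -0.01, 1.0, -0.0]
ft_force: [0.0, 0.2, -1.5]
width: 0.0367
grasp_force: 59.7
```

Call:
apply_moves --increments '[{"jaw":0.35,"dx":0,"dy":-0.025,"dz":0,"ax":0,"ay":0,"az":0},{"jaw":0.35,"dx":0,"dy":-0.015,"dz":0,"ax":0,"ay":0,"az":0},{"jaw":0.35,"dx":0,"dy":0,"dz":0,"ax":0,"ay":0,"az":0},{"jaw":0.35,"dx":0,"dy":0,"dz":0,"ax":0,"ay":0,"az":0},{"jaw":0.35,"dx":0,"dy":0,"dz":0,"ax":0,"ay":0,"az":0}]'

```text
time_s: 35.78
position: [0.5889, -0.258, 0.1658]
tcp_rot: [-0.0, -0.012, 1.0, 0.0]
ft_force: [0.5, 0.1, -1.8]
width: 0.0363
grasp_force: 59.7
```

```bash
python3 st.py .588 -.2592 .08
```

```text
t 35.7833 pos [ 0.5889 -0.258   0.1658] yaw 1.34 z [-0.001  0.001 -1.   ] q [ 0.03  0.48  0.39  1.77 -0.22  0.93  2.1 ] F [ 0.5  0.1 -1.8] w 0.0363 g 59.7
tool shift [ 0.0009 -0.0012  0.0858]
```

Call:
apply_moves --increments '[{"jaw":0.35,"dx":0.001,"dy":-0.001,"dz":0.02,"ax":0,"ay":0,"az":0},{"jaw":0.35,"dx":0,"dy":0,"dz":0.03,"ax":0,"ay":0,"az":0},{"jaw":0.35,"dx":0,"dy":0,"dz":0.025,"ax":0,"ay":0,"az":0},{"jaw":0.35,"dx":0,"dy":0,"dz":0.015,"ax":0,"ay":0,"az":0},{"jaw":0.35,"dx":0,"dy":0,"dz":0.005,"ax":0,"ay":0,"az":0}]'

```text
time_s: 36.2
position: [0.5871, -0.2579, 0.0685]
tcp_rot: [-0.002, -0.012, 1.0, 0.001]
ft_force: [-0.9, 0.7, -0.6]
width: 0.0364
grasp_force: 59.6
```

Call:
apply_moves --increments '[{"jaw":0.35,"dx":0,"dy":0,"dz":0.003,"ax":0,"ay":0,"az":0},{"jaw":0.35,"dx":0,"dy":0,"dz":0,"ax":0,"ay":0,"az":0},{"jaw":0.35,"dx":0,"dy":0,"dz":0,"ax":0,"ay":0,"az":0},{"jaw":0.35,"dx":0,"dy":0,"dz":0,"ax":0,"ay":0,"az":0},{"jaw":0.35,"dx":0,"dy":0,"dz":0,"ax":0,"ay":0,"az":0}]'

```text
time_s: 36.62
position: [0.5886, -0.2604, 0.0691]
tcp_rot: [0.001, -0.011, 1.0, -0.0]
ft_force: [0.4, -0.6, -1.3]
width: 0.0366
grasp_force: 59.6
```

```bash
python3 st.py .588 -.2592 .0595; python3 fin.py d2
```

```text
t 36.6167 pos [ 0.5886 -0.2604  0.0691] yaw 1.3 z [ 0.001 -0.    -1.   ] q [ 0.07  0.6   0.34  1.83 -0.28  0.76  2.14] F [ 0.4 -0.6 -1.3] w 0.0366 g 59.6
tool shift [0.0006 0.0012 0.0096]
top egg 279 [-0.0196 -0.0173  0.0897] [0.0227 0.0215 0.1269] mid [0.0013 0.002  0.108 ]
top mugtop 177 [-0.0284 -0.1915  0.0924] [ 0.0294 -0.1304  0.1064] mid [ 0.0005 -0.1618  0.1004]
top mughandle 32 [-0.0049 -0.2165  0.08  ] [ 0.0054 -0.2006  0.0943] mid [ 0.0003 -0.2087  0.0865]
top spoon 281 [-0.0686 -0.1128  0.0052] [ 0.0725 -0.0889  0.0198] mid [ 0.002  -0.1004  0.014 ]
top salt 60 [ 0.067  -0.1774  0.0765] [ 0.0881 -0.131   0.1076] mid [ 0.0775 -0.1573  0.0915]
scene egg 120 [-0.0197 -0.0025  0.0866] [0.0212 0.0269 0.1289] mid [0.001  0.0124 0.1077]
scene mugtop 89 [-0.0298 -0.1933  0.0924] [ 0.0278 -0.1297  0.1072] mid [-0.0004 -0.1615  0.0997]
scene spoon 45 [-0.0664 -0.112   0.0096] [ 0.0673 -0.088   0.0193] mid [ 0.0008 -0.0995  0.0144]
scene salt 25 [ 0.0691 -0.1602  0.0759] [ 0.098  -0.1286  0.0988] mid [ 0.0837 -0.1455  0.0882]
```

Call:
apply_moves --increments '[{"jaw":0.35,"dx":0,"dy":0.001,"dz":0.005,"ax":0,"ay":0,"az":0},{"jaw":0.35,"dx":0,"dy":0,"dz":0.003,"ax":0,"ay":0,"az":0},{"jaw":0.35,"dx":0,"dy":0,"dz":0.001,"ax":0,"ay":0,"az":0},{"jaw":0.35,"dx":0,"dy":0,"dz":0,"ax":0,"ay":0,"az":0},{"jaw":0.35,"dx":0,"dy":0,"dz":0,"ax":0,"ay":0,"az":0}]'

```text
time_s: 37.13
position: [0.5881, -0.2591, 0.0593]
tcp_rot: [0.0, -0.011, 1.0, 0.0]
ft_force: [-2.6, 1.3, 7.4]
width: 0.0365
grasp_force: 61.2
```

Contact. Releasing and raising.

Call:
apply_moves --increments '[{"jaw":0.35,"dx":0,"dy":0,"dz":-0.0003,"ax":0,"ay":0,"az":0},{"jaw":0.5,"dx":0,"dy":0,"dz":0,"ax":0,"ay":0,"az":0},{"jaw":0.6,"dx":0,"dy":0,"dz":0,"ax":0,"ay":0,"az":0},{"jaw":0.65,"dx":0,"dy":0,"dz":0,"ax":0,"ay":0,"az":0},{"jaw":0.7,"dx":0,"dy":0,"dz":0,"ax":0,"ay":0,"az":0}]'

```text
time_s: 37.55
position: [0.588, -0.2593, 0.0592]
tcp_rot: [-0.0, -0.011, 1.0, -0.0]
ft_force: [0.7, -0.3, -0.5]
width: 0.0601
grasp_force: 0.0
```

Call:
apply_moves --increments '[{"jaw":0.75,"dx":0,"dy":0,"dz":0,"ax":0,"ay":0,"az":0},{"jaw":0.75,"dx":0,"dy":0,"dz":-0.02,"ax":0,"ay":0,"az":0},{"jaw":0.75,"dx":0,"dy":0,"dz":-0.035,"ax":0,"ay":0,"az":0},{"jaw":0.75,"dx":0,"dy":0,"dz":-0.035,"ax":0,"ay":0,"az":0},{"jaw":0.75,"dx":0,"dy":0,"dz":-0.035,"ax":0,"ay":0,"az":0}]'

```text
time_s: 37.97
position: [0.5876, -0.2593, 0.1856]
tcp_rot: [-0.0, -0.011, 1.0, -0.0]
ft_force: [0.4, 0.4, -0.1]
width: 0.0641
grasp_force: 0.0
```

Call:
apply_moves --increments '[{"jaw":1,"dx":0,"dy":0.02,"dz":-0.01,"ax":0,"ay":0,"az":0},{"jaw":1,"dx":0,"dy":0.035,"dz":0,"ax":0,"ay":0,"az":0},{"jaw":1,"dx":0,"dy":0.035,"dz":0,"ax":0,"ay":0,"az":0},{"jaw":1,"dx":0,"dy":0.035,"dz":0,"ax":0,"ay":0,"az":0},{"jaw":1,"dx":0,"dy":0.035,"dz":0,"ax":0,"ay":0,"az":0}]'

```text
time_s: 38.38
position: [0.5841, -0.0979, 0.1946]
tcp_rot: [0.0, -0.011, 1.0, 0.0]
ft_force: [1.1, -0.4, 0.3]
width: 0.0853
grasp_force: 0.0
```

Call:
apply_moves --increments '[{"jaw":1,"dx":0,"dy":0.035,"dz":0,"ax":0,"ay":0,"az":0},{"jaw":1,"dx":0,"dy":0.035,"dz":0,"ax":0,"ay":0,"az":0},{"jaw":1,"dx":0,"dy":0.035,"dz":0,"ax":0,"ay":0,"az":0},{"jaw":1,"dx":0,"dy":0.035,"dz":0,"ax":0,"ay":0,"az":0},{"jaw":1,"dx":0,"dy":0.035,"dz":0,"ax":0,"ay":0,"az":0}]'

```text
time_s: 38.8
position: [0.5802, 0.0773, 0.1946]
tcp_rot: [0.0, -0.011, 1.0, 0.0]
ft_force: [1.2, -0.9, -0.1]
width: 0.0853
grasp_force: 0.0
```

```bash
python3 st.py; python3 fin.py d3; python3 -c "
import cv2,numpy as np
a,b=[cv2.resize(cv2.imread(f'pics/d3_{c}.png'),(400,300)) for c in('top','scene')];cv2.imwrite('pics/d3.png',np.hstack([a,b]))"
```

```text
t 38.8 pos [0.5802 0.0773 0.1946] yaw 1.29 z [ 0.  0. -1.] q [-0.5   0.35  0.32  1.88 -0.13  0.94  1.47] F [ 1.2 -0.9 -0.1] w 0.0853 g 0.0
top mugtop 187 [-0.0284 -0.1937  0.0922] [ 0.0291 -0.1302  0.107 ] mid [ 0.0003 -0.164   0.0996]
top mughandle 30 [-0.0049 -0.2167  0.0779] [ 0.0058 -0.2009  0.0922] mid [ 0.0005 -0.2086  0.0842]
top salt 154 [ 0.0666 -0.1758  0.0773] [ 0.098  -0.1434  0.0979] mid [ 0.0825 -0.1595  0.0868]
scene egg 117 [-0.02   -0.0024  0.0866] [0.0214 0.0281 0.1281] mid [0.0007 0.0141 0.1074]
scene mugtop 84 [-0.0292 -0.1903  0.0925] [ 0.0302 -0.1299  0.1069] mid [ 0.0006 -0.1608  0.1   ]
scene spoon 48 [-0.0644 -0.1121  0.0089] [ 0.0687 -0.0893  0.0215] mid [ 0.0016 -0.1013  0.0149]
scene salt 27 [ 0.0814 -0.1678  0.0751] [ 0.0952 -0.1398  0.0977] mid [ 0.0882 -0.1541  0.0865]
```

View pics/d3.png

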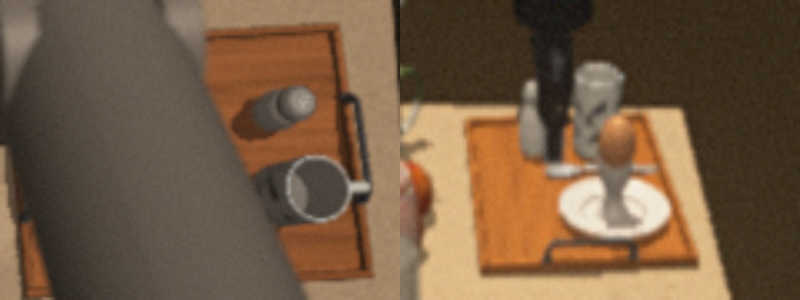

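The pictures show the egg upright in its cup on the plate (scene 617,140), the spoon behind it, the mug at (318,190) with its handle right, and the salt straight behind at (297,102). Everything is in place, so I'm handing in.

Call:
apply_moves --increments '[{"jaw":1,"dx":0,"dy":0,"dz":0,"ax":0,"ay":0,"az":0},{"jaw":1,"dx":0,"dy":0,"dz":0,"ax":0,"ay":0,"az":0},{"jaw":1,"dx":0,"dy":0,"dz":0,"ax":0,"ay":0,"az":0},{"jaw":1,"dx":0,"dy":0,"dz":0,"ax":0,"ay":0,"az":0},{"jaw":1,"dx":0,"dy":0,"dz":0,"ax":0,"ay":0,"az":0}]'

```text
time_s: 39.32
position: [0.5806, 0.0746, 0.1944]
tcp_rot: [0.0, -0.011, 1.0, -0.0]
ft_force: [-0.3, -0.3, -0.0]
width: 0.0852
grasp_force: 0.0
```

```bash
python3 -c "
from cell import manip
print(manip.job_done())"
```

```text
the job is handed in; nothing more can be done
None
```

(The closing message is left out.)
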